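# Pack and seal a specimen cold carrier

## Robot

A 6-joint arm with a two-finger parallel gripper is mounted at the origin on the work surface. World frame = base frame: x ahead of the robot, y to its left, z up, the work surface at z = 0. Lengths are in m, angles in rad, forces in N, time in s.
With the tool pointing down it reaches from about 0.325 to 0.775 m from the base axis. Payload 5.5 kg.
Tool frame: the origin (TCP) lies on the centre line of the jaws, within the pads' length; the fingertips stand 17 mm ahead of it and the grasp point (between the pads) lies 2 mm behind it; z points along the fingers, y is the direction in which the jaws open and shut (so a half turn about z gives the same grasp; the last joint's range is limited). The gripper opens to 85 mm and grips with 20 to 120 N. Pads are 22 mm wide; open, the fingers measure 114 mm over their backs; the gripper's body (76 mm by 85 mm) begins 54 mm behind the grasp point. The pads swing forward as they close: fully open they stand 13 mm farther back than shut.
Start: joints at [-1.25, 0.091, 1.231, -0, 1.82, -0.057], TCP at [0.221, -0.558, 0.248] pointing down, gripper open.
Joint ranges: [-2.87, 2.87], [-0.86, 2.18], [0.17, 2.46], [-1.51, 4.65], [0.06, 2.69], [-2.65, 2.65]. Speed limits (rad/s): [2.57, 2.57, 3.01, 3.14, 3.14, 3.14].

## Interface

Orientations are given as a unit quaternion [x, y, z, w].
In Python, from plant import get_state, viewer, hand_in gives the robot as it stands.
- The arm moves only by the shell command python3 -m handwheel 'ROWS' [FORCE]. ROWS is JSON, a list of rows, each a list of 7 numbers: the opening, from -1 (shut) to 1 (fully open), so that 0 is half open, then the shift along the tool's x, y, z in mm, then the turn, a rotation vector about the tool's x, y, z in rad. In form: [[grip, x, y, z, ax, ay, az], ...]. A call has 1 to 10 rows; each row is the pose to reach, as a shift and turn from the pose commanded when the call began, along the tool's axes at that moment; what a row does not reach only later rows make up. A row lasts 1/10 s, in which the tool goes at most 50 mm and 8.59 degrees, less where a joint would pass 70% of its speed; a pose out of reach is approached as far as the arm can. A call with a gripper value outside its range is refused whole. The fingers move at their own pace and stop on an object; FORCE is the grip in N (left out, the last holds). Time passes only in rows, so rows that repeat a pose let the fingers close. It gives the time, the measured TCP pose, the force and the opening at its end, in the units of the state.
- get_state(): the state, without advancing time (a new reading comes with each control period).
- viewer.get_image(name): name is "scene" or "side" or "wrist"; returns (picture, depth): 420x560x3 uint8, red, green, blue; 420x560 float32, m along the optical axis (not along the pixel's ray), 0 where there is no reading.
- viewer.calibration(name): a dict with "K" (3x3 intrinsics, pixels), "dist" ([k1, k2, p1, p2, k3] as OpenCV has them; the pictures are not rectified), "R" (3x3) and "t" (3): a world point X has camera coordinates R X + t. Camera axes: x right, y down, z forward; pixel columns grow to the right and rows downward; lengths in m; the calibration is good to about 2 mm. A picture is of the moment at which its call begins: read the wrist's pose just before it. calibration takes no time and is no camera call; for the wrist camera it gives the pose at the moment of the call.
- hand_in(): hands the job in, once; it reports no verdict.
The state is a dict: "time_s": time; "qpos": joint angles; "dq": joint speeds; "joint_efforts": joint torques, N m; "position": TCP position; "orientation": TCP orientation; "contact_force": force on the tool from outside, world axes, zero at the start; "wrist_torque": the same for the moment, N m; "width": finger opening in m.
Only numpy, scipy, OpenCV 4.12 (cv2) and the standard library are available. Lean on these libraries where they do the work, as an engineer would, in place of code of your own. Each camera call takes 0.05 s, during which the arm holds its last target. There are 200 camera calls.

## Task

Pack the specimen carrier: stand every freeze plate that is out on the bench in the slot of its own thickness, fully down, then put the red lid on with its catch at the hasp end and swing the hasp right over onto the catch. Last of all, once the hasp is over, tighten the brass vent plug on the shoulder clockwise until it goes snug and drags its collar's white pointer round by some 20 to 25 degrees, and never as far as 45 degrees in all. Leave the bottle, the tub and the bowl where they stand.

Things in the scene. Friction and masses are not known exactly. Their poses are not given: they have to be found in the camera images.
- carrier: The carrier, fixed: a white open tub, 104 mm along its x, 228 mm along y, rim 94 mm high, walls and floor 6 mm; origin at the centre of its underside. Four slots in a row along y, 48 mm apart, narrowest at the -y end. Walls rise over them, 36 mm from an end slot's centre: open the fingers only part way inside. The hasp is at its +y end, a 50 mm high shoulder with the vent plug at its -y end.
- slot1 (a point): Centre of the floor (6 mm above the bench) of the slot with the 21 mm throat, for the 18 mm plate; axes as the carrier's: x along the slot (92 mm long), y across it. The blocks beside it rise 26 mm over the floor, their thin flared lips 34 mm.
- slot2 (a point): Centre of the floor (6 mm above the bench) of the slot with the 27 mm throat, for the 24 mm plate; axes as the carrier's: x along the slot (92 mm long), y across it. The blocks beside it rise 26 mm over the floor, their thin flared lips 34 mm.
- slot3 (a point): Centre of the floor (6 mm above the bench) of the slot with the 33 mm throat, for the 30 mm plate; axes as the carrier's: x along the slot (92 mm long), y across it. The blocks beside it rise 26 mm over the floor, their thin flared lips 34 mm.
- slot4 (a point): Centre of the floor (6 mm above the bench) of the slot with the 39 mm throat, for the 36 mm plate; axes as the carrier's: x along the slot (92 mm long), y across it. The blocks beside it rise 26 mm over the floor, their thin flared lips 34 mm.
- plate1_mid (a point): Freeze plate 18 mm thick, standing on the bench; may be absent. Blue body 80 mm long (x), 18 mm thick (y), 45 mm high; on top an upright grip fin 60 mm (x) by 12 mm (y), 34 mm high: 79 mm in all, about 161 g, bottom-heavy. Point at its centre, 39.5 mm above its underside; grip the fin across its 12 mm, about 30 mm above the point, so that the tips clear the body.
- plate2_mid (a point): Freeze plate 24 mm thick, standing on the bench; may be absent. Blue body 80 mm long (x), 24 mm thick (y), 45 mm high; on top an upright grip fin 60 mm (x) by 12 mm (y), 34 mm high: 79 mm in all, about 188 g, bottom-heavy. Point at its centre, 39.5 mm above its underside; grip the fin across its 12 mm, about 30 mm above the point, so that the tips clear the body.
- plate3_mid (a point): Freeze plate 30 mm thick, standing on the bench; may be absent. Blue body 80 mm long (x), 30 mm thick (y), 45 mm high; on top an upright grip fin 60 mm (x) by 12 mm (y), 34 mm high: 79 mm in all, about 215 g, bottom-heavy. Point at its centre, 39.5 mm above its underside; grip the fin across its 12 mm, about 30 mm above the point, so that the tips clear the body.
- plate4_mid (a point): Freeze plate 36 mm thick, standing on the bench; may be absent. Blue body 80 mm long (x), 36 mm thick (y), 45 mm high; on top an upright grip fin 60 mm (x) by 12 mm (y), 34 mm high: 79 mm in all, about 242 g, bottom-heavy. Point at its centre, 39.5 mm above its underside; grip the fin across its 12 mm, about 30 mm above the point, so that the tips clear the body.
- lid_handle (a point): Loose red lid: plate 104 (x) by 226 (y) by 8 mm over a block 84 x 208 x 7 mm that drops into the tub's mouth (4 mm play). Handle at its middle: upright bar 70 mm along x, 14 mm thick, 36 mm high. About 300 g. Point: middle of the bar, 33 mm above the lid's lowest face, 18 mm above the plate's top; 120 mm above the bench when home on the carrier.
- lid_catch (a point): Centre of the lid's catch, a small steel staple 10 x 16 x 14 mm standing on the lid, 102 mm from its middle towards its +y end. This end goes to the carrier's hasp end.
- hasp (a joint): Angle of the hasp (rad): 0 = lying level, straight out from the carrier's end; pi/2 = upright; pi = closed, flat on the lid with the catch in its window. It swings up and over about the carrier's x axis, and starts at 0.25 to 0.9. Stiff enough to stay where it is left (about 0.06 N m).
- hasp_hinge (a point): Middle of the hasp's hinge axis (along the carrier's x), at the +y end of the carrier, 106 mm above the bench; axes as the carrier's.
- hasp_knob (a point): Centre of the hasp's black grip knob, 18 mm in diameter, 26 mm long along the hinge axis: 66 mm from the hinge along the steel flap and 24 mm off it, to the side that is on top when closed (below when open). Pinch its flat ends from above, closing along the hinge axis; it swivels between the fingers as it is led round the hinge. Closed, it is 28 mm above the lid's top.
- plug_wing (a point): Brass vent plug, vertical axis, on the shoulder. Point on its axis, 98 mm above the bench, at the height to grip. Wing bar: 60 mm along x, 14 mm thick (y), from 23 mm below the point to 13 above; axes turn with it. Clockwise from above tightens; it does not sink. Loose (0.04 N m) for 1.3 to 2.2 rad, then 0.15 N m for 0.35 rad, then snug: 0.35 N m, and it drags the collar. Regrasp.
- collar_mark (a point): Tip of the white pointer on the black sealing collar under the plug (62 mm in diameter, 7 mm thick), 40 mm from the plug's axis, on the collar's top; it starts in differing directions. The collar stays still until the plug is snug, is then dragged clockwise with it, and stays where it is left.
- bottle: Bystander: amber bottle, 60 mm in diameter, 150 mm high; origin under its centre.
- tub: Bystander: white tub with red cap, 120 mm in diameter, 112 mm high; origin under its centre.
- dish: Bystander: white bowl, 90 mm in diameter, 30 mm high; origin under its centre.
Mind the look-alikes: they are no part of the job. What is shaped like the part that bears plate2_mid but brown or turquoise is not meant.

How it is judged:
On the way, in this order (a step that is already met when the one before it is completed fails the run):
1. every plate present stands fully down in the slot of its own thickness (y of plate1_mid in the frame of slot1 between -0.006 and 0.006 m and x of plate1_mid in the frame of slot1 between -0.012 and 0.012 m and z of plate1_mid in the frame of slot1 between 0.034 and 0.0435 m and angle between each of plate1_mid, plate2_mid, plate3_mid, plate4_mid's own z axis and vertical below 0.12 rad and y of plate2_mid in the frame of slot2 between -0.006 and 0.006 m and x of plate2_mid in the frame of slot2 between -0.012 and 0.012 m and z of plate2_mid in the frame of slot2 between 0.034 and 0.0435 m and y of plate3_mid in the frame of slot3 between -0.006 and 0.006 m and x of plate3_mid in the frame of slot3 between -0.012 and 0.012 m and z of plate3_mid in the frame of slot3 between 0.034 and 0.0435 m and y of plate4_mid in the frame of slot4 between -0.006 and 0.006 m and x of plate4_mid in the frame of slot4 between -0.012 and 0.012 m and z of plate4_mid in the frame of slot4 between 0.034 and 0.0435 m), for 0.2 s.
2. the lid lies home on the carrier, catch at the hasp end (x of lid_handle in the frame of carrier between -0.008 and 0.008 m and y of lid_handle in the frame of carrier between -0.008 and 0.008 m and z of lid_handle in the frame of carrier between 0.115 and 0.124 m and angle between lid_handle's own z axis and vertical below 0.04 rad and y of lid_catch in the frame of carrier above 0.08 m), for 0.2 s.
3. the hasp lies over the catch (value of joint hasp above 2.95 rad), for 0.2 s.
4. the plug is snug: it has dragged the collar pointer at least 7 mm (10 degrees) (distance of collar_mark from where it was at the start of the episode above 0.007 m), for 0.2 s.
At the end, for the whole second after the job is handed in: Every plate present is upright and fully down in its own slot (6 mm across, 12 mm along, 4 mm in height), the lid is home (8 mm) with its catch at the hasp end, the hasp is closed (over 2.95 rad), the collar pointer has been dragged 7 to 30 mm (10 to 45 degrees) from its start; all at rest (all of step 1 and all of step 2 and value of joint hasp above 2.95 rad and distance of collar_mark from where it was at the start of the episode between 0.007 and 0.0306 m and linear speed of lid below 0.02 m/s and velocity of joint hasp below 0.1 rad/s); the robot touches nothing.
It fails at once if the bottle is pushed more than 30 mm (distance of bottle from where it was at the start of the episode above 0.03 m).
It fails at once if the tub is pushed more than 30 mm (distance of tub from where it was at the start of the episode above 0.03 m).
It fails at once if the dish is pushed more than 30 mm (distance of dish from where it was at the start of the episode above 0.03 m).
It fails at once if the plug is overtightened: collar pointer dragged 45 degrees or more (distance of collar_mark from where it was at the start of the episode above 0.0306 m).
Of plate1, plate2, plate3, plate4 only 2 to 4 are there at a start; the rules pass over those that are not, and their reading is None.
At some moment in a run one of plate3, plate4, lid may be knocked a few centimetres aside while the robot is not near it.
It also fails if it takes over 210 s, if anything falls off the work surface, if the arm or the gripper's body presses on something with over 40 N, if the wrist force passes 120 N, or if a joint passes its speed limit or range.

## Working session

There is one attempt and no reset: what is moved stays moved. The work goes in short steps, Python scripts to look and compute and a shell command to move; the robot and the scene stay as the last step left them, time stands still between calls to the robot, and variables do not carry over. Pictures are saved under pics/ and viewed, about 12 in all and at most 16, crops included, and the job is handed in when it is done.

```bash
mkdir -p pics; ls; python3 - <<'E'
from plant import get_state, viewer
import cv2, numpy as np
print(get_state())
for n in("scene","side"):
    p,d=viewer.get_image(n); cv2.imwrite(f"pics/{n}0.png",p[:,:,::-1]); np.savez(f"pics/{n}0.npz",p=p,d=d)
    c=viewer.calibration(n); print(n,{k:np.round(v,4).tolist() for k,v in c.items()}, 'campos',-np.array(c['R']).T@c['t'])
E
```

```text
pics
{'time_s': 0.0, 'qpos': array([-1.24970627e+00,  9.18639741e-02,  1.23190117e+00,  4.88386925e-06,
        1.81976837e+00, -5.67335582e-02]), 'dq': array([ 0.00043286, -0.00010192,  0.00137338, -0.00060294, -0.00067906,
       -0.00020401]), 'joint_efforts': array([ 3.05296395e-03, -4.58727264e+01, -4.18024814e+01,  1.20614754e-04,
        1.14156588e-02, -2.61902022e-05]), 'position': array([ 0.22124324, -0.55745814,  0.24713912]), 'orientation': array([ 9.82208594e-01,  1.87790674e-01, -1.25550243e-04, -9.62279009e-04]), 'contact_force': array([-0.12895567, -0.26969227,  0.15153645]), 'wrist_torque': array([0.00931265, 0.0324567 , 0.01323827]), 'width': 0.08509752675590798}
scene {'K': [[481.3759, 0.0, 277.0766], [0.0, 481.3759, 211.7237], [0.0, 0.0, 1.0]], 'dist': [-0.1681, 0.0, 0.0, 0.0, 0.0], 'R': [[0.7361, 0.6767, 0.0133], [0.5736, -0.6134, -0.5429], [-0.3592, 0.4073, -0.8397]], 't': [-0.4007, -0.3083, 1.4358]} campos [ 0.98761548 -0.50274959  1.04358838]
side {'K': [[427.083, 0.0, 270.2827], [0.0, 427.083, 209.0991], [0.0, 0.0, 1.0]], 'dist': [0.0213, 0.0, 0.0, 0.0, 0.0], 'R': [[-0.9877, -0.1556, -0.014], [-0.1076, 0.7425, -0.6611], [0.1133, -0.6515, -0.7501]], 't': [0.5408, 0.1521, 1.1589]} campos [0.41929403 0.72629047 0.97743637]
```

View pics/scene0.png

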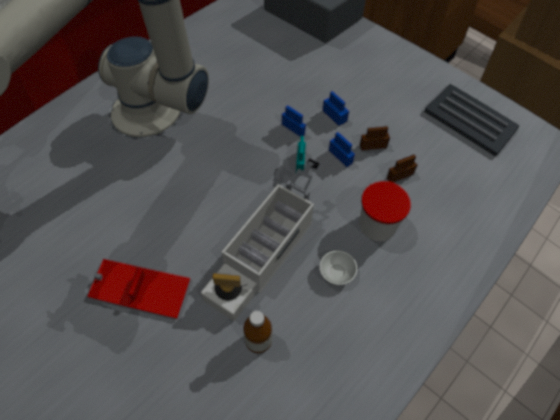

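View pics/side0.png

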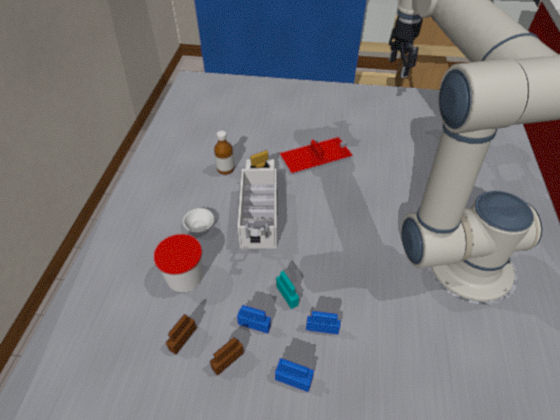

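The scene shows three blue plates at (293,121), (336,108) and (342,150). The two brown ones, (375,138) and (402,167), and the turquoise one, (302,153), are look-alikes. The lid is at (140,288), the carrier at (268,232), the plug at (228,286) and the hasp at (303,178). Next I measure them.

```bash
cat > h.py <<'E'
import cv2, numpy as np
from plant import get_state, viewer
from scipy.spatial.transform import Rotation as Rn
def shot(n,save=None):
    c=viewer.calibration(n); p,d=viewer.get_image(n)
    if save: cv2.imwrite(f"pics/{save}.png",p[:,:,::-1])
    return p,d,c
def load(n):
    z=np.load(f"pics/{n}0.npz"); return z['p'],z['d'],viewer.calibration(n)
def cloud(p,d,c):
    h,w=d.shape; v,u=np.mgrid[:h,:w]
    uv=cv2.undistortPoints(np.stack([u,v],-1).reshape(-1,1,2).astype(float),np.array(c['K']),np.array(c['dist'])).reshape(h,w,2)
    X=np.dstack([uv*d[...,None],d]); W=(X-np.array(c['t']))@np.array(c['R'])
    W[d<=0]=np.nan; return W
def hsv(p): return cv2.cvtColor(p,cv2.COLOR_RGB2HSV).astype(int)
def mask(p,col):
    H=hsv(p);h,s,v=H[...,0],H[...,1],H[...,2]
    if col=='blue': return (h>105)&(h<128)&(s>140)&(v>40)
    if col=='red': return ((h<6)|(h>174))&(s>170)&(v>60)
    if col=='brass': return (h>14)&(h<30)&(s>110)&(v>60)
def comps(m,mn=40):
    n,l,st,ce=cv2.connectedComponentsWithStats(m.astype(np.uint8))
    return [(l==i,ce[i],st[i,4]) for i in range(1,n) if st[i,4]>=mn]
def rect(P):
    (c,s,a)=cv2.minAreaRect(P[:,:2].astype(np.float32)*1000)
    if s[0]<s[1]: s=s[::-1];a+=90
    return np.round(np.array(c),1),np.round(s,1),round((a+90)%180-90,1)
E
python3 - <<'E'
from h import *
for n in("scene","side"):
    p,d,c=load(n);W=cloud(p,d,c)
    for col in("blue","red","brass"):
        for m,ce,a in comps(mask(p,col)):
            P=W[m];P=P[np.isfinite(P[:,0])]
            if len(P)<30 or abs(P[:,1].mean())>.8 or np.median(P[:,2])<.0: continue
            z=P[:,2];print(n,col,ce.round(),a,'zmax',np.percentile(z,98).round(3),'all',*rect(P))
            if col=='blue':
                f=P[z>.062];b=P[(z>.038)&(z<.052)]
                print('   fin',*rect(f),'body',*rect(b))
E
```

```text
scene blue [335. 109.] 510 zmax 0.08 all [436.2 364.2] [81.3 33.5] -4.1
   fin [439.8 370.2] [59.2 15.6] -10.4 body [436.2 363.5] [81.3 32.3] -1.4
scene blue [293. 121.] 426 zmax 0.082 all [383.9 239.5] [79.3 19.8] 1.1
   fin [383. 241.] [59.6 14.4] -4.4 body [384.2 236.8] [78.5 19.5] 7.3
scene blue [342. 149.] 495 zmax 0.081 all [547.8 252.9] [79.5 25.9] -3.2
   fin [548.4 255.2] [59.3 13.4] -8.1 body [547.8 252.3] [79.3 25.8] -1.8
scene red [386. 202.] 1589 zmax 0.116 all [730.1 181. ] [204.3 114. ] -52.2
scene red [140. 288.] 3655 zmax 0.051 all [ 452.1 -381.4] [224.2 102.7] 30.7
scene brass [226. 277.] 159 zmax 0.114 all [ 621.  -246.4] [57.1 13.5] 37.7
scene brass [227. 288.] 44 zmax 0.082 all [ 626.9 -254.5] [20.  11.6] 44.2
scene brass [267. 327.] 63 zmax 0.116 all [ 756.3 -266.4] [29.  14.1] -38.9
side blue [253. 319.] 593 zmax 0.081 all [546.4 262.6] [78.9 25.6] -4.0
   fin [546.4 259.6] [58.6 13.5] -10.1 body [546.3 260.9] [78.6 24.2] -5.6
side blue [323. 322.] 588 zmax 0.081 all [382.5 246.3] [76.7 19.3] 0.7
   fin [382.3 246.6] [58.8 13.9] 2.6 body [382.3 246.4] [76.4 19.3] 0.9
side blue [294. 374.] 781 zmax 0.08 all [435.8 374. ] [78.6 35.5] -10.8
   fin [435.7 373.7] [59.  11.7] -11.2 body [435.9 374.2] [78.9 34.6] -9.7
side red [315. 154.] 1318 zmax 0.049 all [ 451. -377.] [222.5 108.2] 30.7
side red [177. 254.] 1453 zmax 0.115 all [755.  152.4] [117.6 114.4] -77.5
side brass [223. 149.] 175 zmax 0.122 all [ 738.  -259.4] [49.8 30.9] 6.7
side brass [259. 159.] 212 zmax 0.112 all [ 619.3 -240.7] [55.1 32. ] 32.1
```

```bash
python3 - <<'E'
from h import *
for n in("scene","side"):
    p,d,c=load(n);W=cloud(p,d,c);H=hsv(p)
    reg=(W[...,0]>.45)&(W[...,0]<.72)&(W[...,1]>-.3)&(W[...,1]<.24)&(np.abs(W[...,2]-.094)<.004)&(H[...,1]<60)
    for m,ce,a in comps(cv2.dilate(reg.astype(np.uint8),np.ones((3,3))),60):
        P=W[m&reg]; print(n,'rim',ce.round(),a,*rect(P),cv2.boxPoints(cv2.minAreaRect(P[:,:2].astype(np.float32)*1000)).round().tolist())
    # catch on lid
    reg=(np.hypot(W[...,0]-.452,W[...,1]+.38)<.135)&(W[...,2]>.02)
    P=W[reg&~mask(p,'red')]; print('nonred on lid',len(P),P.mean(0).round(3))
    P=W[reg&mask(p,'red')&(W[...,2]>.032)]; print('handle',rect(P),P[:,2].max().round(3)); 
    P=W[reg&mask(p,'red')&(W[...,2]<.025)]; print('plate',rect(P),np.median(P[:,2]).round(4))
    # hasp
    reg=(W[...,0]>.45)&(W[...,0]<.72)&(W[...,1]>.08)&(W[...,1]<.25)&(W[...,2]>.1)
    print('hasp pts',W[reg][::6].round(3).tolist())
E
python3 - <<'E'
import cv2
a=cv2.imread('pics/side0.png')[130:390,140:360];b=cv2.imread('pics/scene0.png')[90:310,190:410]
cv2.imwrite('pics/c1.png',cv2.hconcat([cv2.resize(a,(400,473)),cv2.resize(b,(400,473))]))
E
```

```text
scene rim [268. 229.] 1481 [595.4 -79.6] [241.8 105.1] -81.5 [[526.0, 32.0], [561.0, -207.0], [665.0, -191.0], [629.0, 48.0]]
nonred on lid 42 [ 0.376 -0.426  0.028]
handle (array([ 452.8, -380.1]), array([69.7, 15.3]), -57.8) 0.057
plate (array([ 453.5, -381.4]), array([214.9,  95.2]), 31.7) 0.0208
hasp pts [[0.554, 0.097, 0.146], [0.562, 0.099, 0.147], [0.563, 0.097, 0.145], [0.561, 0.092, 0.144], [0.572, 0.101, 0.145], [0.566, 0.093, 0.145], [0.577, 0.103, 0.144], [0.571, 0.095, 0.143], [0.57, 0.08, 0.152], [0.578, 0.095, 0.145], [0.573, 0.089, 0.143], [0.571, 0.089, 0.137], [0.579, 0.102, 0.131], [0.578, 0.092, 0.132], [0.71, 0.183, 0.113], [0.705, 0.173, 0.115], [0.717, 0.182, 0.116], [0.705, 0.169, 0.115], [0.716, 0.179, 0.114], [0.705, 0.165, 0.113], [0.716, 0.176, 0.113], [0.703, 0.16, 0.113], [0.714, 0.171, 0.112], [0.701, 0.156, 0.111], [0.712, 0.165, 0.112], [0.7, 0.148, 0.114], [0.71, 0.159, 0.112], [0.699, 0.141, 0.116], [0.708, 0.154, 0.111], [0.718, 0.164, 0.111], [0.706, 0.149, 0.11], [0.718, 0.156, 0.115], [0.706, 0.144, 0.112], [0.718, 0.152, 0.114], [0.708, 0.14, 0
[... 1363 characters left out ...]
704, 0.139, 0.113], [0.713, 0.143, 0.113], [0.699, 0.138, 0.11], [0.708, 0.143, 0.11], [0.719, 0.149, 0.113], [0.704, 0.147, 0.112], [0.713, 0.151, 0.112], [0.699, 0.148, 0.111], [0.711, 0.152, 0.11], [0.697, 0.149, 0.107], [0.706, 0.157, 0.113], [0.717, 0.162, 0.114], [0.704, 0.158, 0.111], [0.712, 0.164, 0.114], [0.699, 0.158, 0.107], [0.71, 0.165, 0.111], [0.718, 0.171, 0.113], [0.704, 0.167, 0.111], [0.715, 0.172, 0.112], [0.699, 0.172, 0.114], [0.711, 0.176, 0.113], [0.7, 0.167, 0.103], [0.706, 0.176, 0.111], [0.714, 0.182, 0.114], [0.701, 0.177, 0.108], [0.708, 0.18, 0.108], [0.71, 0.187, 0.113], [0.715, 0.189, 0.111], [0.717, 0.192, 0.11], [0.716, 0.194, 0.109], [0.719, 0.197, 0.105]]
```

View pics/c1.png

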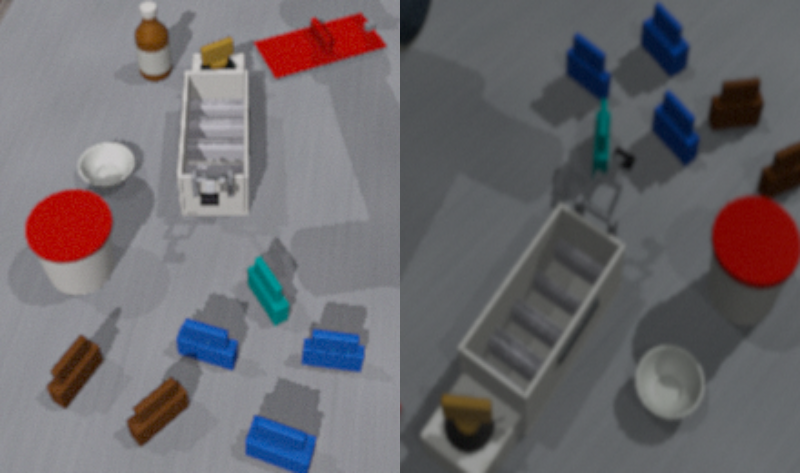

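Carrier: centre about (596,-86), yaw about 8.5°. Plates: 18 mm at (383,244), 24 mm at (547,258), and a third about 35 mm thick, so probably plate4, at (436,372). Lid: yaw about 121°, catch toward (378,-425). I'll move over the carrier to look with the wrist camera.

```bash
cat >> h.py <<'E'
def Rd(yaw): return Rn.from_euler('z',yaw,degrees=True)*Rn.from_matrix(np.diag([1.,-1,-1]))
def go(*targets):
    "targets (x,y,z mm,yaw deg) -> row entries from the present pose"
    s=get_state();R0=Rn.from_quat(s['orientation']);p0=s['position']*1000
    print('now',p0.round(1),'yaw',yaw().round(2),'t',round(s['time_s'],1),'w',round(s['width']*1000,1),'F',s['contact_force'].round(1))
    for x,y,z,w in targets:
        d=R0.inv().apply(np.array([x,y,z])-p0); r=(R0.inv()*Rd(w)).as_rotvec()
        print((x,y,z,w),'->',d.round(1).tolist(),r.round(3).tolist())
def yaw():
    M=Rn.from_quat(get_state()['orientation']).as_matrix(); return np.degrees(np.arctan2(M[1,0],M[0,0]))
E
python3 -c "
from h import *
go((450,-250,330,8.5),(500,-90,420,8.5))"
```

```text
now [ 221.2 -557.5  247.2] yaw 21.65 t 0.1 w 85.3 F [-0.2  0.6  0.4]
(450, -250, 330, 8.5) -> [326.1, -201.5, -82.4] [-0.002, 0.0, 0.229]
(500, -90, 420, 8.5) -> [431.6, -332.0, -172.1] [-0.002, 0.0, 0.229]
```

```bash
python3 -m handwheel '[[1,326,-201,-82,0,0,0.229],[1,326,-201,-82,0,0,0.229],[1,326,-201,-82,0,0,0.229],[1,326,-201,-82,0,0,0.229],[1,326,-201,-82,0,0,0.229],[1,326,-201,-82,0,0,0.229],[1,326,-201,-82,0,0,0.229],[1,432,-332,-172,0,0,0.229],[1,432,-332,-172,0,0,0.229],[1,432,-332,-172,0,0,0.229]]' 40
python3 -m handwheel '[[1,0,0,0,0,0,0],[1,0,0,0,0,0,0],[1,0,0,0,0,0,0]]'
python3 - <<'E'
from h import *
go((500,-90,420,8.5))
p,d,c=shot("wrist","w1"); print(-np.array(c['R']).T@c['t'],c['R'][2],c['K'])
np.savez("pics/w1.npz",p=p,d=d,**{k:np.array(v) for k,v in c.items()})
E
```

```text
time_s: 1.1
position: [0.4748, -0.155, 0.3864]
orientation: [0.997, 0.074, -0.0, -0.0]
contact_force: [0.2, -1.4, 0.3]
width: 0.0854
time_s: 1.4
position: [0.4743, -0.1577, 0.3848]
orientation: [0.997, 0.074, -0.001, -0.0]
contact_force: [-0.5, -0.3, -0.6]
width: 0.0856
now [ 474.3 -157.7  384.8] yaw 8.48 t 1.4 w 85.6 F [-0.5 -0.3 -0.6]
(500, -90, 420, 8.5) -> [35.4, -63.2, -35.2] [-0.001, 0.002, -0.0]
[ 0.55612979 -0.14526803  0.51020729] [-0.32244624 -0.04812401 -0.94536369] [[311.09495668   0.         279.35760315]
 [  0.         311.09495668 208.42877894]
 [  0.           0.           1.        ]]
```

View pics/w1.png

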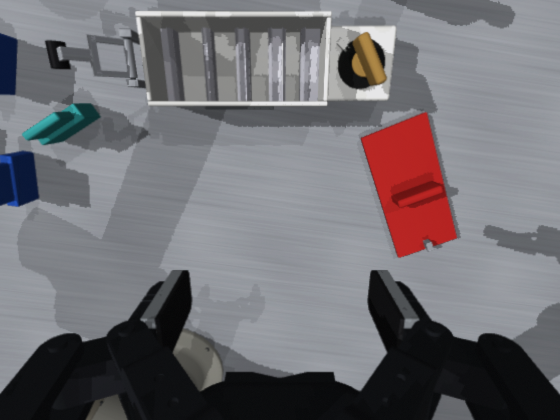

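The wrist view shows the carrier with its slots at (165..320,60), the plug and black collar at (365,60), the lid at (410,190) with its catch at (430,245), and the hasp with its black knob at (57,53). Next I take measurements from this cloud.

```bash
python3 - <<'E'
from h import *
z=np.load("pics/w1.npz");p,d=z['p'],z['d'];W=cloud(p,d,z);H=hsv(p)
reg=(np.abs(W[...,2]-.094)<.004)&(H[...,1]<60)&(W[...,0]>.5)
for m,ce,a in comps(reg,100):
    P=W[m]; b=cv2.boxPoints(cv2.minAreaRect(P[:,:2].astype(np.float32)*1000)); print('rim',ce.round(),a,*rect(P),b.round(1).tolist(),np.median(P[:,2]))
# lips: z ~0.04 ; use carrier frame
C=np.array([.5959,-.0858]);a=np.radians(8.5);ex=np.array([np.cos(a),np.sin(a)]);ey=np.array([-ex[1],ex[0]])
D=W[...,:2]-C;cx=D@ex;cy=D@ey
m=(abs(cx)<.04)&(abs(cy)<.104)&(W[...,2]<.06)
bins=np.arange(-104,106,3)
print('profile y:z',[(int(b),round(float(np.median(W[...,2][m&(abs(cy*1000-b)<1.5)])*1000))) for b in bins if (m&(abs(cy*1000-b)<1.5)).sum()>5])
for t in (-.03,.03): 
    for lo,hi in ((.04,.2),):pass
for m_,ce,n in comps(mask(p,'brass'),50):
    P=W[m_];P=P[P[:,2]>.105]; print('wing',ce,n,rect(P),P.mean(0)) if len(P)>10 else 0
R=mask(p,'red');P=W[R&(W[...,2]>.045)];print('handle',rect(P),P[:,2].max());P=W[R&(W[...,2]<.03)];print('lid',rect(P),np.median(P[:,2]))
k=(H[...,2]<60)&(W[...,1]>.06)&(W[...,0]>.54)&(W[...,2]>.03);P=W[k];print('knob',len(P),P.mean(0),P.min(0),P.max(0))
E
python3 - <<'E'
import cv2
a=cv2.imread('pics/w1.png')
cv2.imwrite('pics/c2.png',cv2.hconcat([cv2.resize(a[10:110,325:405],(440,550),interpolation=cv2.INTER_CUBIC),cv2.resize(a[20:90,40:150],(360,550),interpolation=cv2.INTER_CUBIC)]))
E
```

```text
rim [232.  54.] 3002 [593.3 -82.1] [235.7 104.3] -81.4 [[524.2000122070312, 26.600000381469727], [559.2999877929688, -206.39999389648438], [662.4000244140625, -190.89999389648438], [627.2999877929688, 42.20000076293945]] 0.09353542997266162
profile y:z [(-104, 32), (-101, 32), (-98, 32), (-95, 32), (-92, 32), (-89, 32), (-86, 39), (-83, 31), (-80, 6), (-77, 6), (-74, 6), (-71, 6), (-68, 6), (-65, 6), (-62, 30), (-59, 37), (-56, 38), (-53, 32), (-50, 32), (-47, 32), (-44, 33), (-41, 38), (-38, 33), (-35, 6), (-32, 6), (-29, 6), (-26, 6), (-23, 6), (-20, 6), (-17, 6), (-14, 6), (-11, 18), (-8, 37), (-5, 39), (-2, 32), (1, 32), (4, 38), (7, 33), (10, 6), (13, 6), (16, 6), (19, 6), (22, 6), (25, 6), (28, 6), (31, 6), (34, 6), (37, 6), (40, 20), (43, 37), (46, 39), (49, 38), (52, 33), (58, 6), (61, 6), (64, 6), (67, 6), (70, 6), (73, 6), (76, 6), (79, 6), (82, 6), (85, 6), (88, 6), (91, 17), (94, 35), (97, 39), (100, 32), (103, 32)]
wing [367.17338004  60.25744308] 1142 (array([ 617.8, -245.7]), array([58.3, 14.1]), 37.5) [ 0.61796511 -0.24429321  0.11013133]
handle (array([ 450.5, -379.8]), array([69.7, 14. ]), -60.4) 0.05283357089024989
lid (array([ 449.8, -380.2]), array([225.2, 103. ]), 30.4) 0.015226374657785624
knob 393 [0.56572879 0.09660329 0.14060292] [0.55261794 0.08169101 0.03002055] [0.58070537 0.24353888 0.15225742]
```

```bash
python3 -c "
from h import *
go((360,270,385,0))"
```

```text
now [ 474.1 -158.   384.7] yaw 8.43 t 1.4 w 85.5 F [-1.   0.3  0.4]
(360, 270, 385, 0) -> [-50.2, -440.1, 0.1] [-0.001, 0.002, 0.147]
```

View pics/c2.png

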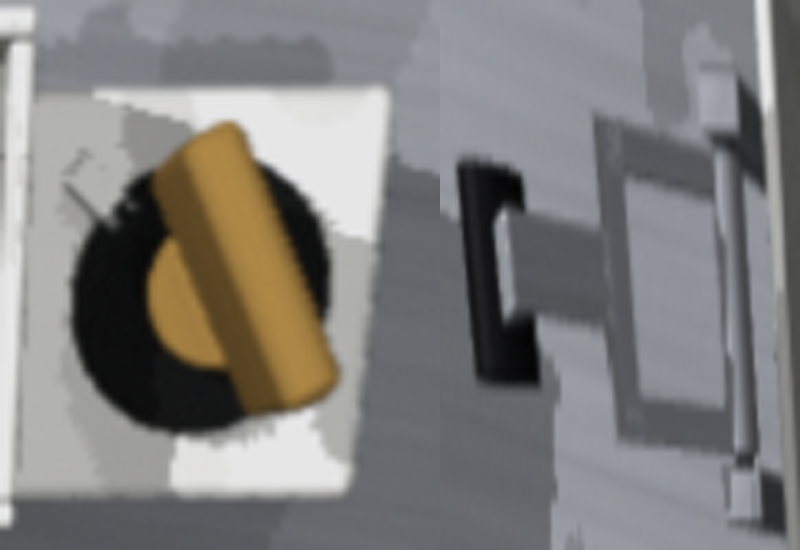

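```bash
python3 -m handwheel '[[1,-50,-440,0,0,0,0.147],[1,-50,-440,0,0,0,0.147],[1,-50,-440,0,0,0,0.147],[1,-50,-440,0,0,0,0.147],[1,-50,-440,0,0,0,0.147],[1,-50,-440,0,0,0,0.147],[1,-50,-440,0,0,0,0.147],[1,-50,-440,0,0,0,0.147],[1,-50,-440,0,0,0,0.147],[1,-50,-440,0,0,0,0.147]]'
python3 -m handwheel '[[1,0,0,0,0,0,0],[1,0,0,0,0,0,0]]'
cat >> h.py <<'E'
def plates(p,d,c,verbose=True):
    W=cloud(p,d,c)
    for m,ce,a in comps(mask(p,'blue'),150):
        P=W[m];P=P[np.isfinite(P[:,0])];z=P[:,2]
        f=P[(z>.074)];b=P[(z>.040)&(z<.050)]
        if len(f)>8 and len(b)>8: print('plate px',ce.round(),a,'FINTOP',*rect(f),len(f),'BODYTOP',*rect(b),'zmax',np.percentile(z,97).round(4))
E
python3 - <<'E'
from h import *
go((383,244,300,0))
p,d,c=shot("wrist","w2");plates(p,d,c)
E
```

```text
time_s: 2.45
position: [0.3587, 0.2739, 0.3841]
orientation: [1.0, 0.003, -0.002, 0.0]
contact_force: [-0.2, 0.2, -0.4]
width: 0.0855
time_s: 2.65
position: [0.3606, 0.2695, 0.3856]
orientation: [1.0, -0.0, -0.0, 0.0]
contact_force: [-0.3, -0.0, 0.4]
width: 0.0851
now [360.6 269.5 385.6] yaw -0.04 t 2.6 w 85.1 F [-0.3 -0.   0.4]
(383, 244, 300, 0) -> [22.5, 25.4, 85.6] [0.001, 0.0, -0.001]
plate px [286.  27.] 1004 FINTOP [536.7 259.4] [42.8 12. ] -9.6 395 BODYTOP [536.3 259.5] [62.1 23.4] -9.3 zmax 0.0804
plate px [209. 108.] 1650 FINTOP [433.5 371.7] [59.9 12.2] -11.3 438 BODYTOP [433.7 371.6] [78.7 36.3] -11.6 zmax 0.0797
plate px [295. 145.] 655 FINTOP [379.7 244.5] [59.3 11.3] 0.9 385 BODYTOP [380.4 244.5] [77.8 17.5] 0.5 zmax 0.0802
```

View pics/w2.png

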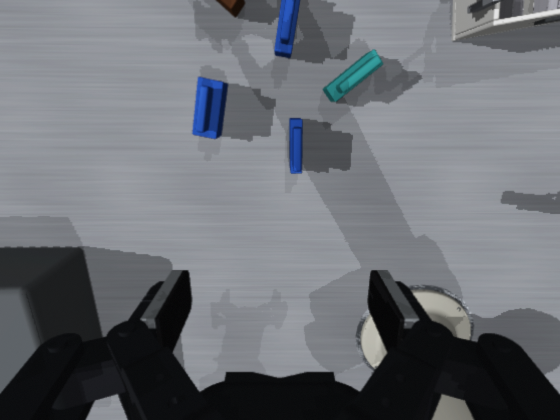

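Confirmed enlarged from above: the blue plates are 17.5 mm (plate1, px 295,145), 36 mm (plate4, px 209,108) and about 24 mm (plate2, px 286,27). Plate3 is absent. I start with plate1.

```bash
python3 -c "
from h import *
go((381,244.5,130,0.7),(381,244.5,68,0.7))"
python3 -m handwheel '[[0,20.5,25,256,0,0,-0.012],[0,20.5,25,256,0,0,-0.012],[0,20.5,25,256,0,0,-0.012],[0,20.5,25,256,0,0,-0.012],[0,20.5,25,256,0,0,-0.012],[0,20.5,25,256,0,0,-0.012],[0,20.5,25,256,0,0,-0.012],[0,20.5,25,256,0,0,-0.012]]'
python3 -c "
from h import *
go((381,244.5,68,0.7))"
```

```text
now [360.6 269.4 385.8] yaw -0.06 t 2.7 w 85.3 F [-0.3 -0.7 -0.2]
(381, 244.5, 130, 0.7) -> [20.4, 24.7, 255.8] [0.0, 0.0, -0.013]
(381, 244.5, 68, 0.7) -> [20.5, 24.7, 317.8] [0.0, 0.0, -0.013]
time_s: 3.5
position: [0.3819, 0.2461, 0.1334]
orientation: [1.0, 0.006, 0.002, -0.001]
contact_force: [-0.2, -0.0, 0.6]
width: 0.0427
now [381.9 246.1 133.4] yaw 0.72 t 3.5 w 42.7 F [-0.2 -0.   0.6]
(381, 244.5, 68, 0.7) -> [-1.1, 1.7, 65.4] [-0.002, -0.004, 0.0]
```

```bash
python3 -m handwheel '[[0,0,0,40,0,0,0],[0,0,0,62,0,0,0],[0,0,0,62,0,0,0],[0,0,0,62,0,0,0],[-1,0,0,62,0,0,0],[-1,0,0,62,0,0,0],[-1,0,0,62,0,0,0],[-1,0,0,62,0,0,0],[-1,0,0,62,0,0,0],[-1,0,0,62,0,0,0]]' 40
python3 -m handwheel '[[-1,0,0,-40,0,0,0],[-1,0,0,-90,0,0,0],[-1,0,0,-140,0,0,0],[-1,0,0,-172,0,0,0],[-1,0,0,-172,0,0,0],[-1,0,0,-172,0,0,0]]'
python3 -c "
from h import *
C=np.array([594.5,-85.8]);a=np.radians(8.55);ex=np.array([np.cos(a),np.sin(a)]);ey=np.array([-ex[1],ex[0]])
for i,y in enumerate((-72.3,-24.2,24,72.3)): print(i+1,(C+ey*y).round(1))
s=C+ey*-72.3
go((450,0,240,5),(*s,240,8.5),(*s,150,8.5))"
```

```text
time_s: 4.5
position: [0.3816, 0.2463, 0.0704]
orientation: [1.0, 0.007, 0.002, -0.001]
contact_force: [-0.1, -1.0, 6.4]
width: 0.0111
time_s: 5.1
position: [0.3806, 0.246, 0.2407]
orientation: [1.0, 0.007, 0.001, -0.0]
contact_force: [1.1, 0.7, -1.6]
width: 0.0112
1 [ 605.2 -157.3]
2 [ 598.1 -109.7]
3 [590.9 -62.1]
4 [583.8 -14.3]
now [380.6 246.  240.7] yaw 0.79 t 5.1 w 11.2 F [ 1.1  0.7 -1.6]
(450, 0, 240, 5) -> [66.0, 247.0, 0.6] [-0.001, -0.001, -0.073]
(np.float64(605.2490169707476), np.float64(-157.29649385922767), 240, 8.5) -> [219.0, 406.4, 0.6] [-0.001, -0.001, -0.135]
(np.float64(605.2490169707476), np.float64(-157.29649385922767), 150, 8.5) -> [218.9, 406.5, 90.6] [-0.001, -0.001, -0.135]
```

```bash
python3 -m handwheel '[[-1,219,406,0,0,0,-0.135],[-1,219,406,0,0,0,-0.135],[-1,219,406,0,0,0,-0.135],[-1,219,406,0,0,0,-0.135],[-1,219,406,0,0,0,-0.135],[-1,219,406,0,0,0,-0.135],[-1,219,406,0,0,0,-0.135],[-1,219,406,0,0,0,-0.135],[-1,219,406,0,0,0,-0.135],[-1,219,406,0,0,0,-0.135]]'
python3 -m handwheel '[[-1,0,0,50,0,0,0],[-1,0,0,80,0,0,0],[-1,0,0,80,0,0,0],[-1,0,0,80,0,0,0],[-1,0,0,80,0,0,0]]'
python3 - <<'E'
from h import *
go((605.2,-157.3,122,8.5))
p,d,c=shot("wrist","w3")
plates(p,d,c)
W=cloud(p,d,c);H=hsv(p)
C=np.array([.5945,-.0858]);a=np.radians(8.55);ex=np.array([np.cos(a),np.sin(a)]);ey=np.array([-ex[1],ex[0]])
D=W[...,:2]-C;cx=D@ex*1000;cy=D@ey*1000
b=mask(p,'blue')
print('blue y',np.percentile(cy[b],[1,50,99]),'z',np.percentile(W[...,2][b],[1,50,99]))
r=(abs(W[...,2]-.094)<.004)&(H[...,1]<60)&(abs(cx)<70)&(abs(cy)<150)
for s in(-1,1):
    q=r&(cy*s>95)&(cy*s<118)&(abs(cx)<40); print('end rim',s,q.sum(),np.percentile(cy[q],[2,50,98]) if q.sum()>20 else 0)
    q=r&(cx*s>40)&(abs(cy)<95); print('side rim',s,q.sum(),np.percentile(cx[q],[2,50,98]) if q.sum()>20 else 0)
E
```

```text
time_s: 6.1
position: [0.6051, -0.1613, 0.2353]
orientation: [0.997, 0.072, -0.003, -0.001]
contact_force: [-0.5, 0.9, -0.8]
width: 0.0114
time_s: 6.6
position: [0.6055, -0.1571, 0.1622]
orientation: [0.997, 0.074, 0.001, 0.001]
contact_force: [0.0, -0.3, -1.4]
width: 0.0115
now [ 605.5 -157.1  162.2] yaw 8.54 t 6.6 w 11.5 F [ 0.  -0.3 -1.4]
(605.2, -157.3, 122, 8.5) -> [-0.5, 0.1, 40.2] [0.001, -0.002, 0.001]
blue y [nan nan nan] z [nan nan nan]
end rim -1 1018 [-113.51084447 -110.23525791 -107.72268512]
side rim -1 1695 [-51.97313001 -47.85178174 -45.8155086 ]
end rim 1 1112 [107.13354456 109.25751254 115.56372653]
side rim 1 3075 [45.80678712 49.05622119 51.58031157]
```

View pics/w3.png

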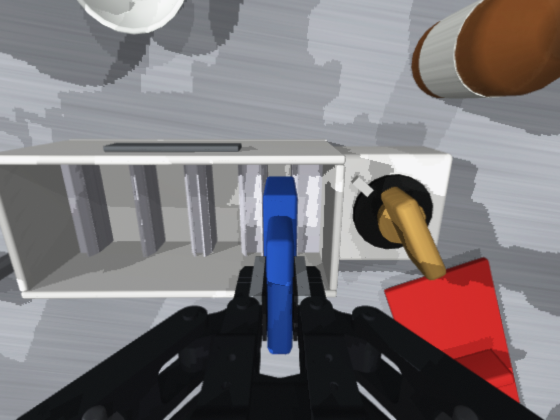

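```bash
cat >> h.py <<'E'
C=np.array([.5945,-.0862]);_a=np.radians(8.55);ex=np.array([np.cos(_a),np.sin(_a)]);ey=np.array([-ex[1],ex[0]])
def tocar(W): D=W[...,:2]-C; return np.stack([D@ex*1000,D@ey*1000,W[...,2]*1000],-1)
def held(p,d,c):
    W=tocar(cloud(p,d,c))[mask(p,'blue')];W=W[np.isfinite(W[:,0])]
    for n,lo,hi in(('fin',9e9,0),('body',0,0)):
        pass
    zt=np.percentile(W[:,2],99)
    f=W[abs(W[:,2]-zt)<4];b=W[abs(W[:,2]-(zt-34))<4]
    print('ztop',zt.round(1),'fin',len(f),rect(f/1000) if len(f)>5 else 0,'body',len(b),rect(b/1000) if len(b)>5 else 0)
E
python3 - <<'E'
from h import *
p,d,c=shot("wrist");held(p,d,c)
E
```

```text
ztop 172.3 fin 2940 (array([ -0.4, -71.6]), array([59.7, 11.9]), -0.2) body 1044 (array([ 21.5, -71.8]), array([34.9, 17.4]), 0.7)
```

```bash
python3 -m handwheel '[[-1,0,0.2,30,0,0,0],[-1,0,0.2,55,0,0,0],[-1,0,0.2,65,0,0,0],[-1,0,0.2,72,0,0,0],[-1,0,0.2,76,0,0,0],[-1,0,0.2,76,0,0,0],[-1,0,0.2,76,0,0,0]]'
python3 -c "
from h import *
go((605,-157.3,76,8.5))"
```

```text
time_s: 7.4
position: [0.6056, -0.1575, 0.0854]
orientation: [0.997, 0.074, 0.001, 0.0]
contact_force: [-0.7, 0.4, -2.0]
width: 0.0112
now [ 605.6 -157.5   85.4] yaw 8.53 t 7.4 w 11.2 F [-0.7  0.4 -2. ]
(605, -157.3, 76, 8.5) -> [-0.6, -0.3, 9.4] [0.001, -0.002, 0.0]
```

```bash
python3 -m handwheel '[[-1,0,0,4,0,0,0],[-1,0,0,9,0,0,0],[-1,0,0,9,0,0,0],[-0.4,0,0,9,0,0,0],[-0.4,0,0,9,0,0,0],[-0.4,0,0,9,0,0,0],[-0.4,0,0,9,0,0,0]]'
python3 -m handwheel '[[-0.4,0,0,-15,0,0,0],[-0.4,0,0,-60,0,0,0],[-0.4,0,0,-110,0,0,0],[-0.4,0,0,-160,0,0,0],[-0.4,0,0,-175,0,0,0],[-0.4,0,0,-175,0,0,0],[-0.4,0,0,-175,0,0,0]]'
python3 - <<'E'
from h import *
go((548,256,250,-9.4),(460,250,350,-9.4))
p,d,c=shot("wrist");held(p,d,c)
E
```

```text
time_s: 8.1
position: [0.6049, -0.1572, 0.0747]
orientation: [0.997, 0.074, -0.0, -0.0]
contact_force: [-0.4, 0.2, 0.1]
width: 0.0259
time_s: 8.8
position: [0.6049, -0.1572, 0.2492]
orientation: [0.997, 0.074, -0.0, -0.0]
contact_force: [-0.6, -0.1, -0.7]
width: 0.0256
now [ 604.9 -157.2  249.2] yaw 8.53 t 8.8 w 25.6 F [-0.6 -0.1 -0.7]
(548, 256, 250, -9.4) -> [5.0, -417.1, -0.6] [-0.0, 0.001, 0.313]
(460, 250, 350, -9.4) -> [-83.0, -424.2, -100.6] [-0.0, 0.001, 0.313]
ztop 86.3 fin 686 (array([ -0.8, -72.9]), array([58.4, 11. ]), -0.3) body 431 (array([ -1.1, -72.5]), array([78.2, 16.9]), 0.5)
```

Plate1 is down: its top is at 86 mm and it sits at y −72.7. Next is plate2.

```bash
python3 -m handwheel '[[0,-83,-424,-60,0,0,0.313],[0,-83,-424,-60,0,0,0.313],[0,-83,-424,-60,0,0,0.313],[0,-83,-424,-60,0,0,0.313],[0,-83,-424,-60,0,0,0.313],[0,-83,-424,-60,0,0,0.313],[0,-83,-424,-60,0,0,0.313],[0,-83,-424,-60,0,0,0.313],[0,-83,-424,-60,0,0,0.313],[0,-83,-424,-60,0,0,0.313]]'
python3 -m handwheel '[[0,0,0,0,0,0,0],[0,0,0,0,0,0,0]]'
python3 - <<'E'
from h import *
p,d,c=shot("wrist");plates(p,d,c)
go((548,258,150,-9.4),(548,258,69,-9.4))
E
```

```text
time_s: 9.85
position: [0.458, 0.2533, 0.3079]
orientation: [0.997, -0.079, -0.002, 0.0]
contact_force: [1.1, -0.5, 0.2]
width: 0.0428
time_s: 10.05
position: [0.4602, 0.2488, 0.3082]
orientation: [0.997, -0.082, -0.001, 0.001]
contact_force: [-0.6, -0.2, -0.7]
width: 0.0429
plate px [259. 100.] 1436 FINTOP [545.1 258. ] [60.4 12. ] -9.6 647 BODYTOP [545.3 258. ] [78.1 23.7] -10.1 zmax 0.0799
plate px [192. 201.] 2060 FINTOP [434.2 371.7] [58.4 12.4] -11.5 463 BODYTOP [434.1 371.5] [79.2 35.9] -11.6 zmax 0.0794
now [460.4 248.5 308.6] yaw -9.5 t 10.1 w 42.7 F [ 0.4 -1.1 -0.7]
(548, 258, 150, -9.4) -> [85.1, -24.1, 158.4] [0.002, 0.002, -0.002]
(548, 258, 69, -9.4) -> [85.3, -24.2, 239.4] [0.002, 0.002, -0.002]
```

```bash
python3 -m handwheel '[[0,83,-25,100,0,0,0],[0,83,-25,150,0,0,0],[0,83,-25,170,0,0,0],[0,83,-25,190,0,0,0],[0,83,-25,220,0,0,0],[0,83,-25,239,0,0,0],[0,83,-25,239,0,0,0],[0,83,-25,239,0,0,0]]'
python3 -m handwheel '[[-1,0,0,0,0,0,0],[-1,0,0,0,0,0,0],[-1,0,0,0,0,0,0],[-1,0,0,0,0,0,0],[-1,0,0,0,0,0,0],[-1,0,0,0,0,0,0]]'
python3 -c "
from h import *
print(get_state()['position'])"
python3 -m handwheel '[[-1,0,0,-40,0,0,0],[-1,0,0,-90,0,0,0],[-1,0,0,-140,0,0,0],[-1,0,0,-172,0,0,0],[-1,0,0,-172,0,0,0],[-1,0,0,-172,0,0,0]]'
python3 -c "
from h import *
s=1000*(C+ey*-.024); print(s)
go((*s,240,8.55),(*s,150,8.55))"
```

```text
time_s: 10.9
position: [0.5465, 0.2598, 0.0713]
orientation: [0.997, -0.083, -0.0, 0.0]
contact_force: [0.8, 0.2, 0.4]
width: 0.0424
time_s: 11.5
position: [0.5472, 0.2612, 0.0735]
orientation: [0.997, -0.082, 0.002, -0.001]
contact_force: [0.4, -2.1, 5.0]
width: 0.0112
[0.54715025 0.26115499 0.07348831]
time_s: 12.1
position: [0.5461, 0.261, 0.2432]
orientation: [0.997, -0.082, 0.0, -0.0]
contact_force: [-0.2, -0.2, -2.8]
width: 0.0113
[ 598.06813841 -109.93327597]
now [546.1 261.  243.2] yaw -9.39 t 12.1 w 11.3 F [-0.2 -0.2 -2.8]
(np.float64(598.0681384135262), np.float64(-109.93327596986812), 240, 8.55) -> [111.8, 357.5, 3.1] [-0.0, -0.001, -0.313]
(np.float64(598.0681384135262), np.float64(-109.93327596986812), 150, 8.55) -> [111.7, 357.5, 93.1] [-0.0, -0.001, -0.313]
```

```bash
python3 -m handwheel '[[-1,60,150,-25,0,0,-0.313],[-1,111.8,357.5,-25,0,0,-0.313],[-1,111.8,357.5,-25,0,0,-0.313],[-1,111.8,357.5,-25,0,0,-0.313],[-1,111.8,357.5,-25,0,0,-0.313],[-1,111.8,357.5,-25,0,0,-0.313],[-1,111.8,357.5,-25,0,0,-0.313],[-1,111.8,357.5,-25,0,0,-0.313],[-1,111.8,357.5,0,0,0,-0.313],[-1,111.8,357.5,0,0,0,-0.313]]'
python3 -m handwheel '[[-1,0,0,50,0,0,0],[-1,0,0,80,0,0,0],[-1,0,0,80,0,0,0],[-1,0,0,80,0,0,0],[-1,0,0,80,0,0,0]]'
python3 - <<'E'
from h import *
s=1000*(C+ey*-.024)
go((*s,86,8.55))
p,d,c=shot("wrist")
W=cloud(p,d,c);q=(np.hypot(W[...,0]-.6055,W[...,1]+.157)<.045)&(W[...,2]<.1);mk=mask(p,'blue');p2=p.copy();p2[q]=0
held(p2,d,c)
E
```

```text
time_s: 13.1
position: [0.596, -0.1109, 0.2357]
orientation: [0.997, 0.073, -0.005, -0.002]
contact_force: [-0.9, 0.6, -3.5]
width: 0.0109
time_s: 13.6
position: [0.5988, -0.1098, 0.1657]
orientation: [0.997, 0.075, 0.002, 0.001]
contact_force: [0.3, 0.2, -0.8]
width: 0.0112
now [ 598.8 -109.8  165.7] yaw 8.57 t 13.6 w 11.2 F [ 0.3  0.2 -0.8]
(np.float64(598.0681384135262), np.float64(-109.93327596986812), 86, 8.55) -> [-1.0, -0.1, 79.7] [0.001, -0.003, 0.0]
ztop 172.4 fin 2787 (array([ -0.4, -23.8]), array([59.6, 12. ]), -0.0) body 1702 (array([ 21., -24.]), array([36.3, 23.1]), 0.2)
```

```bash
python3 -m handwheel '[[-1,0,0.2,30,0,0,0],[-1,0,0.2,55,0,0,0],[-1,0,0.2,65,0,0,0],[-1,0,0.2,72,0,0,0],[-1,0,0.2,76,0,0,0],[-1,0,0.2,76,0,0,0],[-1,0,0.2,76,0,0,0]]'
python3 -m handwheel '[[-1,0,0,4,0,0,0],[-1,0,0,8,0,0,0],[-1,0,0,8,0,0,0]]'
```

```text
time_s: 14.35
position: [0.5985, -0.1104, 0.0883]
orientation: [0.997, 0.074, 0.001, 0.0]
contact_force: [0.5, -0.3, -1.5]
width: 0.0115
time_s: 14.65
position: [0.5982, -0.1107, 0.0794]
orientation: [0.997, 0.074, 0.001, 0.0]
contact_force: [0.3, -0.5, 0.1]
width: 0.0111
```

```bash
python3 -m handwheel '[[-1,0,0,1,0,0,0],[-0.4,0,0,1,0,0,0],[-0.4,0,0,1,0,0,0],[-0.4,0,0,1,0,0,0],[-0.4,0,0,1,0,0,0]]'
python3 -m handwheel '[[-0.4,0,0,-15,0,0,0],[-0.4,0,0,-60,0,0,0],[-0.4,0,0,-110,0,0,0],[-0.4,0,0,-160,0,0,0],[-0.4,0,0,-175,0,0,0],[-0.4,0,0,-175,0,0,0],[-0.4,0,0,-175,0,0,0]]'
python3 - <<'E'
from h import *
go((350,360,310,-11.5))
p,d,c=shot("wrist");plates(p,d,c)
p2=p.copy();W=cloud(p,d,c);p2[np.hypot(W[...,0]-.6055,W[...,1]+.157)<.045]=0;held(p2,d,c)
E
```

```text
time_s: 15.15
position: [0.5978, -0.1103, 0.0778]
orientation: [0.997, 0.074, -0.0, -0.0]
contact_force: [0.0, 0.1, 0.2]
width: 0.0257
time_s: 15.85
position: [0.5978, -0.1103, 0.2522]
orientation: [0.997, 0.074, -0.0, -0.0]
contact_force: [-0.4, 0.0, -1.1]
width: 0.0256
now [ 597.8 -110.3  252.2] yaw 8.52 t 15.8 w 25.6 F [-0.4  0.  -1.1]
(350, 360, 310, -11.5) -> [-175.4, -501.9, -57.5] [-0.0, 0.001, 0.349]
plate px [280. 182.] 1558 FINTOP [ 597.5 -111. ] [58.2 11.6] 8.8 707 BODYTOP [ 597.1 -111.2] [78.8 23.3] 8.9 zmax 0.0858
plate px [323. 182.] 1545 FINTOP [ 604.5 -157.6] [58.1 11.2] 8.7 739 BODYTOP [ 605.2 -157.3] [76.7 17.2] 7.9 zmax 0.0859
ztop 86.3 fin 557 (array([ -1., -25.]), array([57.7, 11.5]), 0.4) body 602 (array([ -1.2, -24.7]), array([79. , 23.2]), -0.3)
```

Plates 1 and 2 are down. Next is plate4.

```bash
python3 -m handwheel '[[0,-175,-502,-57,0,0,0.349],[0,-175,-502,-57,0,0,0.349],[0,-175,-502,-57,0,0,0.349],[0,-175,-502,-57,0,0,0.349],[0,-175,-502,-57,0,0,0.349],[0,-175,-502,-57,0,0,0.349],[0,-175,-502,-57,0,0,0.349],[0,-175,-502,-57,0,0,0.349],[0,-175,-502,-57,0,0,0.349],[0,-175,-502,-57,0,0,0.349]]'
python3 -m handwheel '[[0,-175,-502,-57,0,0,0.349]]' >/dev/null; echo
```

```text
time_s: 16.9
position: [0.365, 0.3306, 0.3037]
orientation: [0.995, -0.1, -0.002, 0.002]
contact_force: [0.8, 0.8, 0.6]
width: 0.0426
```

My second call repeated the full shift by mistake, which cost one row of up to 50 mm in free space. I'll re-measure from here.

```bash
python3 -m handwheel '[[0,0,0,0,0,0,0],[0,0,0,0,0,0,0]]' >/dev/null
python3 - <<'E'
from h import *
p,d,c=shot("wrist");plates(p,d,c)
go((435,373,150,-11.5),(435,373,69,-11.5))
print(get_state()['qpos'].round(2))
E
```

```text
plate px [260. 113.] 2042 FINTOP [433.4 372.2] [59.1 12. ] -11.3 606 BODYTOP [433.6 372.2] [79.  35.6] -11.5 zmax 0.0798
now [364.  373.5 309.2] yaw -19.59 t 17.2 w 42.7 F [-0.3 -0.9 -0.3]
(435, 373, 150, -11.5) -> [67.6, -23.8, 158.9] [0.003, 0.004, -0.141]
(435, 373, 69, -11.5) -> [67.9, -24.1, 239.9] [0.003, 0.004, -0.141]
[ 0.73 -0.09  1.31  0.    1.93  2.65]
```

```bash
python3 -m handwheel '[[0,67,-25,100,0,0,-0.141],[0,67,-25,140,0,0,-0.141],[0,67,-25,160,0,0,-0.141],[0,67,-25,190,0,0,-0.141],[0,67,-25,220,0,0,-0.141],[0,67,-25,240,0,0,-0.141],[0,67,-25,240,0,0,-0.141],[0,67,-25,240,0,0,-0.141]]'
python3 -m handwheel '[[-1,0,0,0,0,0,0],[-1,0,0,0,0,0,0],[-1,0,0,0,0,0,0],[-1,0,0,0,0,0,0],[-1,0,0,0,0,0,0],[-1,0,0,0,0,0,0]]'
python3 -m handwheel '[[-1,0,0,-40,0,0,0],[-1,0,0,-90,0,0,0],[-1,0,0,-140,0,0,0],[-1,0,0,-190,0,0,0],[-1,0,0,-190,0,0,0],[-1,0,0,-190,0,0,0]]'
python3 -c "
from h import *
s=1000*(C+ey*.072)
go((*s,258,8.55),(*s,160,8.55))"
```

```text
time_s: 18.05
position: [0.4358, 0.3742, 0.0718]
orientation: [0.995, -0.101, -0.001, -0.001]
contact_force: [0.7, -0.1, 0.4]
width: 0.043
time_s: 18.65
position: [0.4362, 0.3757, 0.0735]
orientation: [0.995, -0.1, 0.0, -0.001]
contact_force: [0.0, -2.7, 6.3]
width: 0.0111
time_s: 19.25
position: [0.436, 0.3755, 0.2629]
orientation: [0.995, -0.1, 0.0, -0.002]
contact_force: [0.5, -0.5, -3.5]
width: 0.0111
now [436.  375.5 262.9] yaw -11.44 t 19.2 w 11.1 F [ 0.5 -0.5 -3.5]
(np.float64(583.7955847594217), np.float64(-15.000172090395669), 258, 8.55) -> [222.4, 353.4, 3.6] [-0.004, -0.001, -0.349]
(np.float64(583.7955847594217), np.float64(-15.000172090395669), 160, 8.55) -> [222.3, 353.8, 101.6] [-0.004, -0.001, -0.349]
```

```bash
python3 -m handwheel '[[-1,222.4,353.5,0,0,0,-0.349],[-1,222.4,353.5,0,0,0,-0.349],[-1,222.4,353.5,0,0,0,-0.349],[-1,222.4,353.5,0,0,0,-0.349],[-1,222.4,353.5,0,0,0,-0.349],[-1,222.4,353.5,0,0,0,-0.349],[-1,222.4,353.5,0,0,0,-0.349],[-1,222.4,353.5,0,0,0,-0.349],[-1,222.4,353.5,0,0,0,-0.349],[-1,222.4,353.5,0,0,0,-0.349]]'
python3 -m handwheel '[[-1,0,0,50,0,0,0],[-1,0,0,97,0,0,0],[-1,0,0,97,0,0,0],[-1,0,0,97,0,0,0],[-1,0,0,97,0,0,0]]'
cat >> h.py <<'E'
def heldz(p,d,c):
    W=cloud(p,d,c); p=p.copy(); p[~(W[...,2]>.1)]=0; held(p,d,c)
E
python3 - <<'E'
from h import *
s=1000*(C+ey*.072)
go((*s,89,8.55))
p,d,c=shot("wrist","w4");heldz(p,d,c)
E
```

```text
time_s: 20.25
position: [0.5833, -0.0191, 0.2563]
orientation: [0.997, 0.072, -0.004, -0.001]
contact_force: [0.3, -0.1, -2.8]
width: 0.0108
time_s: 20.75
position: [0.5839, -0.0149, 0.1662]
orientation: [0.997, 0.075, 0.001, -0.001]
contact_force: [0.3, 0.1, -0.6]
width: 0.0112
now [583.9 -14.9 166.2] yaw 8.58 t 20.8 w 11.2 F [ 0.3  0.1 -0.6]
(np.float64(583.7955847594217), np.float64(-15.000172090395669), 89, 8.55) -> [-0.3, 0.2, 77.2] [-0.001, -0.001, 0.001]
ztop 172.9 fin 2772 (array([-1. , 72.5]), array([59.6, 11.9]), -0.6) body 3352 (array([17.6, 72.4]), array([43.8, 35.5]), 0.1)
```

```bash
python3 -m handwheel '[[-1,0,0.3,30,0,0,0],[-1,0,0.3,55,0,0,0],[-1,0,0.3,65,0,0,0],[-1,0,0.3,72,0,0,0],[-1,0,0.3,76,0,0,0],[-1,0,0.3,76,0,0,0],[-1,0,0.3,76,0,0,0]]'
python3 -m handwheel '[[-1,0,0,4,0,0,0],[-1,0,0,8,0,0,0],[-1,0,0,8,0,0,0]]'
```

```text
time_s: 21.5
position: [0.5839, -0.0156, 0.089]
orientation: [0.997, 0.074, 0.0, -0.001]
contact_force: [-0.2, 0.1, -2.2]
width: 0.011
time_s: 21.8
position: [0.5837, -0.0156, 0.0803]
orientation: [0.997, 0.074, 0.0, -0.001]
contact_force: [0.7, 0.4, 1.2]
width: 0.0112
```

```bash
python3 -m handwheel '[[-1,0,0,0.5,0,0,0],[-0.4,0,0,0.5,0,0,0],[-0.4,0,0,0.5,0,0,0],[-0.4,0,0,0.5,0,0,0],[-0.4,0,0,0.5,0,0,0]]'
python3 -m handwheel '[[-0.4,0,0,-15,0,0,0],[-0.4,0,0,-60,0,0,0],[-0.4,0,0,-110,0,0,0],[-0.4,0,0,-160,0,0,0],[-0.4,0,0,-175,0,0,0],[-0.4,0,0,-175,0,0,0],[-0.4,0,0,-175,0,0,0]]'
python3 - <<'E'
from h import *
go((490,-430,300,65),(490,-430,300,120))
p,d,c=shot("wrist");plates(p,d,c)
E
```

```text
time_s: 22.3
position: [0.5831, -0.0156, 0.0788]
orientation: [0.997, 0.074, -0.001, -0.001]
contact_force: [0.7, -1.2, -0.1]
width: 0.0252
time_s: 23.0
position: [0.5833, -0.0159, 0.2533]
orientation: [0.997, 0.074, -0.001, -0.001]
contact_force: [-0.1, 0.1, -0.9]
width: 0.0258
now [583.3 -15.9 253.3] yaw 8.54 t 23.0 w 25.8 F [-0.1  0.1 -0.9]
(490, -430, 300, 65) -> [-153.9, 395.6, -47.2] [-0.003, 0.001, -0.985]
(490, -430, 300, 120) -> [-153.9, 395.6, -47.2] [-0.003, -0.001, -1.945]
plate px [280. 180.] 2336 FINTOP [584.3 -15.4] [58.4 11.1] 8.6 701 BODYTOP [583.8 -15.7] [78.  35.3] 8.8 zmax 0.0857
plate px [368. 181.] 2239 FINTOP [ 597.2 -110.3] [58.3 11.6] 8.7 822 BODYTOP [ 597.  -110.5] [78.5 23.6] 8.4 zmax 0.0858
plate px [414. 182.] 2425 FINTOP [ 604.2 -156.9] [58.1 12. ] 8.6 920 BODYTOP [ 603.8 -156.4] [78.7 17.7] 6.8 zmax 0.0857
```

All three plates are down in their slots. Next is the lid.

```bash
python3 -m handwheel '[[0,-153,395,-47,0,0,-1.945],[0,-153,395,-47,0,0,-1.945],[0,-153,395,-47,0,0,-1.945],[0,-153,395,-47,0,0,-1.945],[0,-153,395,-47,0,0,-1.945],[0,-153,395,-47,0,0,-1.945],[0,-153,395,-47,0,0,-1.945],[0,-153,395,-47,0,0,-1.945],[0,-153,395,-47,0,0,-1.945],[0,-153,395,-47,0,0,-1.945]]'
python3 -c "
from h import *
go((490,-430,300,120))"
```

```text
time_s: 24.05
position: [0.488, -0.4345, 0.2958]
orientation: [0.702, 0.713, -0.001, -0.004]
contact_force: [0.8, 0.0, 0.2]
width: 0.0426
now [ 488.  -434.5  295.8] yaw 90.89 t 24.1 w 42.6 F [0.8 0.  0.2]
(490, -430, 300, 120) -> [4.5, 2.0, -4.1] [-0.006, -0.006, -0.508]
```

```bash
python3 -m handwheel '[[0,0,0,0,0,0,-0.15],[0,0,0,0,0,0,-0.3],[0,0,0,0,0,0,-0.45],[0,0,0,0,0,0,-0.5],[0,0,0,0,0,0,-0.5],[0,0,0,0,0,0,-0.5]]'
python3 - <<'E'
from h import *
go((451,-380,130,120.5))
p,d,c=shot("wrist","w5");W=cloud(p,d,c);R=mask(p,'red')
P=W[R&(W[...,2]>.045)];r=rect(P);print('handle',r,len(P),P[:,2].max());P=W[R&(W[...,2]<.03)];print('lid',rect(P),np.median(P[:,2]))
E
```

```text
time_s: 24.65
position: [0.4907, -0.4291, 0.2984]
orientation: [0.504, 0.864, 0.001, -0.003]
contact_force: [-0.6, -0.5, -0.2]
width: 0.0428
now [ 490.7 -429.1  298.4] yaw 119.48 t 24.6 w 42.8 F [-0.6 -0.5 -0.2]
(451, -380, 130, 120.5) -> [61.4, -10.2, 168.7] [-0.001, -0.005, -0.018]
handle (array([ 449.9, -380.5]), array([68.5, 14. ]), -59.5) 723 0.053076296513779826
lid (array([ 450. , -380.9]), array([224.1, 102.6]), 30.4) 0.015059941713711923
```

View pics/w5.png

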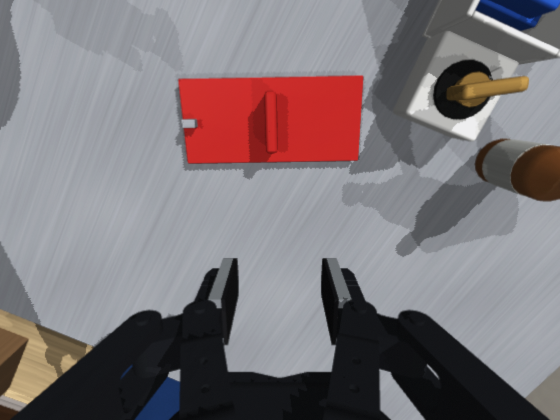

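```bash
python3 -m handwheel '[[0,61,-10.5,50,0,0,-0.018],[0,61,-10.5,100,0,0,-0.018],[0,61,-10.5,150,0,0,-0.018],[0,61,-10.5,180,0,0,-0.018],[0,61,-10.5,210,0,0,-0.018],[0,61,-10.5,240,0,0,-0.018],[0,61,-10.5,255,0,0,-0.018],[0,61,-10.5,259,0,0,-0.018],[0,61,-10.5,259,0,0,-0.018],[0,61,-10.5,259,0,0,-0.018]]'
python3 -m handwheel '[[-1,0,0,0,0,0,0],[-1,0,0,0,0,0,0],[-1,0,0,0,0,0,0],[-1,0,0,0,0,0,0],[-1,0,0,0,0,0,0],[-1,0,0,0,0,0,0]]' 60
python3 -m handwheel '[[-1,0,0,-20,0,0,0],[-1,0,0,-60,0,0,0],[-1,0,0,-110,0,0,0],[-1,0,0,-160,0,0,0],[-1,0,0,-200,0,0,0],[-1,0,0,-230,0,0,0],[-1,0,0,-230,0,0,0]]'
python3 -c "
from h import *
s=1000*C
go((*s,265,8.55),(*s,180,8.55))"
```

```text
time_s: 25.7
position: [0.4522, -0.3818, 0.0439]
orientation: [0.495, 0.869, -0.0, 0.001]
contact_force: [-0.4, 0.0, -0.2]
width: 0.0424
time_s: 26.3
position: [0.4519, -0.3817, 0.0434]
orientation: [0.495, 0.869, -0.0, 0.0]
contact_force: [-1.3, -0.2, 5.5]
width: 0.0127
time_s: 27.0
position: [0.4525, -0.3821, 0.2772]
orientation: [0.495, 0.869, -0.001, 0.003]
contact_force: [0.6, 0.8, -1.8]
width: 0.0127
now [ 452.5 -382.1  277.2] yaw 120.61 t 27.0 w 12.7 F [ 0.6  0.8 -1.8]
(np.float64(594.5), np.float64(-86.2), 265, 8.55) -> [182.4, 272.9, 11.7] [0.007, 0.002, 1.956]
(np.float64(594.5), np.float64(-86.2), 180, 8.55) -> [182.9, 272.7, 96.7] [0.007, 0.002, 1.956]
```

```bash
python3 -m handwheel '[[-1,20,30,5,0,0,0.14],[-1,40,60,5,0,0,0.28],[-1,60,90,5,0,0,0.42],[-1,80,120,5,0,0,0.56],[-1,100,150,5,0,0,0.7],[-1,120,180,5,0,0,0.84],[-1,135,200,5,0,0,0.98],[-1,150,220,5,0,0,1.12],[-1,160,240,5,0,0,1.26],[-1,165,250,5,0,0,1.4]]'
python3 -c "
from h import *
s=1000*C
go((*s,265,8.55),(*s,190,8.55))"
```

```text
time_s: 28.0
position: [0.583, -0.11, 0.2635]
orientation: [0.939, 0.343, -0.002, -0.003]
contact_force: [0.5, 0.7, -2.8]
width: 0.0125
now [ 583.  -110.   263.5] yaw 40.18 t 28.0 w 12.5 F [ 0.5  0.7 -2.8]
(np.float64(594.5), np.float64(-86.2), 265, 8.55) -> [24.1, -10.8, -1.5] [-0.006, 0.004, 0.552]
(np.float64(594.5), np.float64(-86.2), 190, 8.55) -> [24.3, -10.3, 73.5] [-0.006, 0.004, 0.552]
```

```bash
python3 -m handwheel '[[-1,10,-5,0,0,0,0.14],[-1,18,-9,0,0,0,0.28],[-1,24,-10.8,0,0,0,0.42],[-1,24,-10.8,0,0,0,0.552],[-1,24,-10.8,0,0,0,0.552],[-1,24,-10.8,0,0,0,0.552],[-1,24,-10.8,0,0,0,0.552]]'
python3 - <<'E'
from h import *
go((*1000*C,190,8.55))
p,d,c=shot("wrist","w6");W=tocar(cloud(p,d,c));R=mask(p,'red')
P=W[R];P=P[np.isfinite(P[:,0])];print('z pct',np.percentile(P[:,2],[2,50,98]))
zm=np.median(P[:,2]);Q=P[(abs(P[:,2]-zm)<6)];print('lid in carrier',rect(Q/1000),cv2.boxPoints(cv2.minAreaRect(Q[:,:2].astype(np.float32))).round(1).tolist())
H=P[P[:,2]>zm+25];print('handle',len(H),rect(H/1000) if len(H)>5 else 0)
A=np.c_[Q[:,:2],np.ones(len(Q))];print('tilt',np.linalg.lstsq(A,Q[:,2],rcond=None)[0][:2])
H_=hsv(p);r=(abs(W[...,2]-94)<4)&(H_[...,1]<60)&(abs(W[...,0])<60)&(abs(W[...,1])<130);print('rim seen',r.sum(),rect(W[r]/1000))
E
```

```text
time_s: 28.7
position: [0.5938, -0.0884, 0.2658]
orientation: [0.997, 0.078, -0.001, -0.001]
contact_force: [-0.8, 0.1, -2.5]
width: 0.0127
now [593.8 -88.4 265.8] yaw 8.9 t 28.7 w 12.7 F [-0.8  0.1 -2.5]
(np.float64(594.5), np.float64(-86.2), 190, 8.55) -> [1.2, -1.9, 75.8] [-0.002, 0.003, 0.006]
z pct [112.02562962 237.36664591 273.35143942]
lid in carrier (array([-0.4, -1.4]), array([225.9, 103.5]), -89.7) [[-52.79999923706055, 111.30000305175781], [-51.5, -114.5999984741211], [52.0, -114.0], [50.70000076293945, 111.9000015258789]]
handle 4185 (array([ 7.9, -0.3]), array([65.4, 64.1]), 47.9)
tilt [-0.00453101  0.00152306]
rim seen 1955 (array([38. ,  7.4]), array([241.3,  27.1]), -89.8)
```

View pics/w6.png

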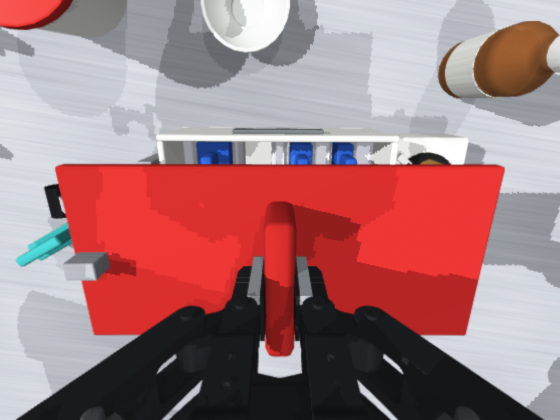

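The lid is level, with its catch at the hasp end (px 85,265), and sits 1.4 mm off in y. I correct that and lower it.

```bash
python3 -m handwheel '[[-1,0.5,-1.4,40,0,0,0.006],[-1,0.5,-1.4,80,0,0,0.006],[-1,0.5,-1.4,105,0,0,0.006],[-1,0.5,-1.4,115,0,0,0.006],[-1,0.5,-1.4,115,0,0,0.006],[-1,0.5,-1.4,115,0,0,0.006]]'
python3 - <<'E'
from h import *
go((*1000*C,131,8.55))
p,d,c=shot("wrist");W=tocar(cloud(p,d,c));R=mask(p,'red')
P=W[R&(W[...,2]>90)];P=P[np.isfinite(P[:,0])]
zm=np.median(P[:,2]);Q=P[(abs(P[:,2]-zm)<5)&(abs(P[:,0])<70)];print(zm,'lid in carrier',rect(Q/1000))
E
```

```text
time_s: 29.35
position: [0.5949, -0.0869, 0.1539]
orientation: [0.997, 0.074, 0.001, -0.001]
contact_force: [0.1, 0.3, -1.1]
width: 0.0127
now [594.9 -86.9 153.9] yaw 8.44 t 29.4 w 12.7 F [ 0.1  0.3 -1.1]
(np.float64(594.5), np.float64(-86.2), 131, 8.55) -> [-0.3, -0.7, 22.9] [-0.001, -0.001, -0.002]
125.49641951586997 lid in carrier (array([ 1. , -0.5]), array([226.1, 103.5]), 89.7)
```

```bash
python3 -m handwheel '[[-1,-1,-0.4,8,0,0,-0.003],[-1,-1,-0.4,14,0,0,-0.003],[-1,-1,-0.4,19,0,0,-0.003],[-1,-1,-0.4,22,0,0,-0.003],[-1,-1,-0.4,22,0,0,-0.003],[-1,-1,-0.4,22,0,0,-0.003]]'
```

```text
time_s: 30.0
position: [0.5931, -0.0863, 0.1304]
orientation: [0.997, 0.075, -0.001, -0.001]
contact_force: [-1.6, 0.5, 1.1]
width: 0.013
```

```bash
python3 -m handwheel '[[-1,0,0,0.5,0,0,0],[0,0,0,0.5,0,0,0],[0,0,0,0.5,0,0,0],[0,0,0,0.5,0,0,0],[0,0,0,0.5,0,0,0]]'
python3 -m handwheel '[[0,0,0,-20,0,0,0],[0,0,0,-60,0,0,0],[0,0,0,-110,0,0,0],[0,0,0,-160,0,0,0],[0,-30,0,-180,0,0,0],[0,-50,0,-180,0,0,0],[0,-50,0,-180,0,0,0],[0,-50,0,-180,0,0,0]]'
cat >> h.py <<'E'
def lid(p,d,c):
    W=tocar(cloud(p,d,c));R=mask(p,'red')&(W[...,2]>90)&(abs(W[...,0])<62)&(abs(W[...,1])<125)
    P=W[R];Q=P[(P[:,2]<114)];H=P[P[:,2]>132]
    A=np.c_[Q[:,:2],np.ones(len(Q))];s=np.linalg.lstsq(A,Q[:,2],rcond=None)[0]
    print('lid',rect(Q/1000),'ztop',np.median(Q[:,2]).round(1),'tilt',s[:2].round(4),'handle',rect(H/1000) if len(H)>5 else 0)
    return W
E
python3 - <<'E'
from h import *
p,d,c=shot("wrist","w7");W=lid(p,d,c)
np.savez("pics/w7.npz",p=p,d=d,**{k:np.array(v) for k,v in c.items()})
go((*1000*C,300,8.55))
H=hsv(p)
k=(H[...,2]<55)&(W[...,1]>125)&(W[...,1]<260)&(W[...,2]>60)&(abs(W[...,0])<60)
P=W[k];print('knob',len(P),np.median(P,0),np.percentile(P,5,0).round(1),np.percentile(P,95,0).round(1))
g=(H[...,1]<70)&(H[...,2]>=55)&(W[...,1]>118)&(W[...,1]<260)&(W[...,2]>80)&(abs(W[...,0])<40)
P=W[g]
for lo in range(115,220,8):
    q=P[(P[:,1]>=lo)&(P[:,1]<lo+8)]
    if len(q)>5: print(lo,len(q),'x',np.percentile(q[:,0],[5,95]).round(1),'z',np.median(q[:,2]).round(1))
E
```

```text
time_s: 30.5
position: [0.5932, -0.0864, 0.1293]
orientation: [0.997, 0.075, -0.001, -0.001]
contact_force: [-0.6, 0.3, 0.3]
width: 0.0425
time_s: 31.3
position: [0.5441, -0.0941, 0.3093]
orientation: [0.997, 0.075, -0.001, -0.001]
contact_force: [0.2, -0.1, -0.2]
width: 0.0428
lid (array([-1.4,  0. ]), array([224.2, 102.3]), -90.0) ztop 102.0 tilt [ 0.0007 -0.0011] handle (array([-1.6,  0.1]), array([68.7, 13.9]), -0.5)
now [544.3 -94.  308.7] yaw 8.59 t 31.4 w 43.0 F [-0.1 -0.2 -1.2]
(np.float64(594.5), np.float64(-86.2), 300, 8.55) -> [50.9, -0.2, 8.6] [-0.002, 0.002, 0.001]
knob 427 [  2.1088449  184.01724137 142.72774341] [-11.7 177.4 136. ] [ 11.7 190.5 144.5]
115 368 x [-27.1  26.1] z 110.5
123 318 x [-27.2  27.9] z 111.6
131 167 x [-19.9  19.8] z 120.7
139 231 x [-19.7  19.2] z 129.8
147 432 x [-18.1  17.5] z 135.3
155 200 x [-6.   5.7] z 144.6
163 182 x [-6.2  5.7] z 152.0
171 80 x [-13.1  10.2] z 147.1
179 50 x [-13.5  12.8] z 142.8
187 44 x [-13.2  12.8] z 141.0
```

View pics/w7.png

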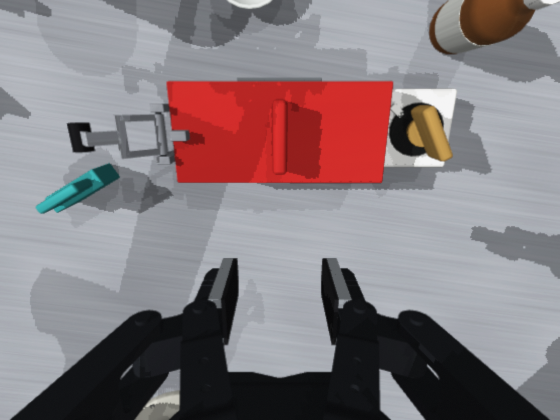

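The lid is home: top at 102 mm, level, centred at (−1.4, 0). From the fit, the hasp angle is about 0.77 rad, the hinge is at carrier y≈121, and the knob is at (0,184.5,135). I turn the tool so the jaws close along the hinge axis.

```bash
python3 -c "
from h import *
k=1000*C+ey*184.5
go((*k,240,98.55))"
python3 -m handwheel '[[0.2,10,-60,0,0,0,-0.14],[0.2,20,-100,0,0,0,-0.28],[0.2,50,-140,0,0,0,-0.42],[0.2,50,-184,0,0,0,-0.56],[0.2,50,-184,0,0,0,-0.7],[0.2,50,-184,0,0,0,-0.84],[0.2,50,-184,0,0,0,-0.98],[0.2,50,-184,0,0,0,-1.12],[0.2,50,-184,0,0,0,-1.26],[0.2,50,-184,0,0,0,-1.4]]'
python3 -m handwheel '[[0.2,0,0,30,0,0,-0.12],[0.2,0,0,60,0,0,-0.17],[0.2,0,0,60,0,0,-0.17],[0.2,0,0,60,0,0,-0.17]]'
python3 - <<'E'
from h import *
p,d,c=shot("wrist","w8");W=tocar(cloud(p,d,c));H=hsv(p)
k=(H[...,2]<55)&(W[...,1]>150)&(W[...,1]<215)&(W[...,2]>100)&(W[...,2]<165)&(abs(W[...,0])<30)
P=W[k];print('knob',len(P),np.median(P,0),np.percentile(P,3,0).round(1),np.percentile(P,97,0).round(1))
k=1000*C+ey*184.5
go((*k,240,98.55),(*k,137,98.55))
E
```

```text
now [544.3 -94.  308.7] yaw 8.59 t 31.4 w 43.0 F [-0.1 -0.2 -1.2]
(np.float64(567.0699359460177), np.float64(96.2495590183611), 240, 98.55) -> [51.1, -184.6, 69.0] [-0.003, -0.0, -1.57]
time_s: 32.35
position: [0.5664, 0.0958, 0.3081]
orientation: [0.712, 0.702, -0.001, -0.002]
contact_force: [0.4, -0.4, -0.3]
width: 0.0517
time_s: 32.75
position: [0.5657, 0.0956, 0.2488]
orientation: [0.653, 0.757, -0.001, -0.002]
contact_force: [0.3, -0.0, -0.5]
width: 0.0509
knob 612 [ -0.84824508 189.65771977 142.80387434] [-12.6 181.2 136.9] [ 11.  195.3 144.8]
now [566.2  95.6 250.6] yaw 98.48 t 32.8 w 50.8 F [-0.1 -0.4  0.6]
(np.float64(567.0699359460177), np.float64(96.2495590183611), 240, 98.55) -> [0.5, 0.9, 10.6] [-0.001, -0.002, -0.001]
(np.float64(567.0699359460177), np.float64(96.2495590183611), 137, 98.55) -> [0.3, 1.0, 113.6] [-0.001, -0.002, -0.001]
```

View pics/w8.png

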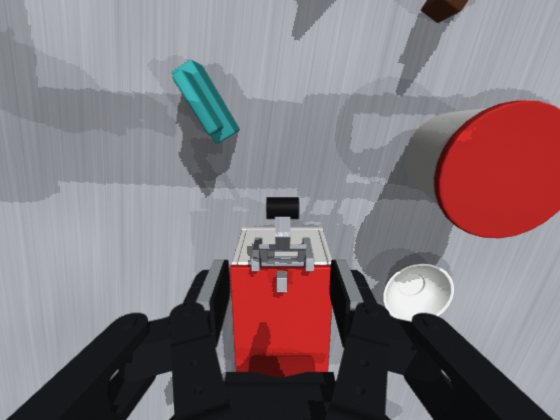

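```bash
python3 -m handwheel '[[0.2,1.8,0.5,40,0,0,0],[0.2,1.8,0.5,75,0,0,0],[0.2,1.8,0.5,95,0,0,0],[0.2,1.8,0.5,110,0,0,0],[0.2,1.8,0.5,113,0,0,0],[0.2,1.8,0.5,113,0,0,0]]'
python3 -m handwheel '[[-1,0,0,0,0,0,0],[-1,0,0,0,0,0,0],[-1,0,0,0,0,0,0],[-1,0,0,0,0,0,0],[-1,0,0,0,0,0,0]]' 40
python3 - <<'E'
from h import *
s=get_state();print(tocar(s['position']),s['contact_force'].round(1),s['width'])
hy,hz=122,106
t0=.77
f=lambda t:(hy+66*np.cos(t)+24*np.sin(t),hz+66*np.sin(t)-24*np.cos(t))
y0,z0=f(t0);print(y0,z0)
for t in np.linspace(t0,np.pi,21)[1:]: y,z=f(t);print(round(t,2),round(y-y0,1),round(-(z-z0),1))
E
```

```text
time_s: 33.4
position: [0.5665, 0.0975, 0.1382]
orientation: [0.653, 0.758, 0.001, -0.001]
contact_force: [-0.3, 0.1, 0.4]
width: 0.0511
time_s: 33.9
position: [0.5671, 0.0979, 0.1385]
orientation: [0.652, 0.758, 0.002, 0.0]
contact_force: [6.1, 1.2, 3.7]
width: 0.0248
[  0.28162156 186.106999   138.47857666] [6.1 1.2 3.7] 0.02478707473130603
186.0893499213788 134.7150696787429
0.89 -3.8 -7.4
1.01 -8.5 -14.3
1.13 -14.0 -20.5
1.24 -20.2 -26.1
1.36 -27.0 -30.9
1.48 -34.3 -34.9
1.6 -42.0 -38.0
1.72 -50.1 -40.1
1.84 -58.3 -41.3
1.96 -66.6 -41.5
2.07 -74.9 -40.7
2.19 -83.1 -38.9
2.31 -90.9 -36.2
2.43 -98.4 -32.6
2.55 -105.4 -28.1
2.67 -111.8 -22.8
2.79 -117.6 -16.8
2.9 -122.6 -10.1
3.02 -126.8 -2.9
3.14 -130.1 4.7
```

```bash
python3 -m handwheel '[[-1,-3.8,0.5,-7.4,0,0,0],[-1,-8.5,0.5,-14.3,0,0,0],[-1,-14,0.5,-20.5,0,0,0],[-1,-20.2,0.5,-26.1,0,0,0],[-1,-27,0.5,-30.9,0,0,0],[-1,-34.3,0.5,-34.9,0,0,0],[-1,-42,0.5,-38,0,0,0],[-1,-50.1,0.5,-40.1,0,0,0],[-1,-58.3,0.5,-41.3,0,0,0],[-1,-66.6,0.5,-41.5,0,0,0]]'
python3 - <<'E'
from h import *
s=get_state();print(tocar(s['position']),s['contact_force'].round(1),s['width'])
p,d,c=shot("side");W=tocar(cloud(p,d,c));H=hsv(p)
k=(abs(W[...,0])<22)&(W[...,1]>60)&(W[...,1]<230)&(W[...,2]>106)&(W[...,2]<190)&(H[...,1]<70)&(H[...,2]>60)
print('steel above hinge',k.sum(),np.nanpercentile(W[k],[5,50,95],axis=0).round() if k.sum() else 0)
E
```

```text
time_s: 34.9
position: [0.577, 0.033, 0.1785]
orientation: [0.652, 0.758, 0.002, -0.001]
contact_force: [5.6, 5.3, -1.3]
width: 0.025
[  0.37029414 120.44412609 178.54980321] [ 5.6  5.3 -1.3] 0.025037125315723132
steel above hinge 200 [[-18. 104. 108.]
 [  1. 123. 127.]
 [ 20. 138. 185.]]
```

```bash
python3 -m handwheel '[[-1,-8.3,0.3,0.8,0,0,0],[-1,-16.5,0.3,2.6,0,0,0],[-1,-24.3,0.3,5.3,0,0,0],[-1,-31.8,0.3,8.9,0,0,0],[-1,-38.8,0.3,13.4,0,0,0],[-1,-45.2,0.3,18.7,0,0,0],[-1,-51,0.3,24.7,0,0,0],[-1,-56,0.3,31.4,0,0,0],[-1,-60.2,0.3,38.6,0,0,0],[-1,-63.5,0.3,46.2,0,0,0]]'
python3 -m handwheel '[[-1,0,0,1,0,0,0],[-1,0,0,1.5,0,0,0],[-1,0,0,1.5,0,0,0]]'
python3 - <<'E'
from h import *
s=get_state();print(tocar(s['position']),s['contact_force'].round(1),s['width'])
E
```

```text
time_s: 35.95
position: [0.5871, -0.0333, 0.1347]
orientation: [0.653, 0.757, 0.0, 0.002]
contact_force: [3.1, -3.4, 8.5]
width: 0.0248
time_s: 36.25
position: [0.5872, -0.0338, 0.1331]
orientation: [0.653, 0.757, 0.0, 0.002]
contact_force: [2.4, -7.2, 9.0]
width: 0.0247
[  0.55482688  52.91102543 133.09943262] [ 2.4 -7.2  9. ] 0.024748310556884656
```

```bash
python3 -m handwheel '[[0.2,0,0,0,0,0,0],[0.2,0,0,0,0,0,0],[0.2,0,0,0,0,0,0],[0.2,0,0,0,0,0,0]]'
python3 -m handwheel '[[0.2,0,0,-30,0,0,0],[0.2,0,0,-70,0,0,0],[0.2,0,0,-120,0,0,0],[0.2,-20,0,-150,0,0,0],[0.2,-40,0,-170,0,0,0],[0.2,-40,0,-170,0,0,0],[0.2,-40,0,-170,0,0,0]]'
python3 - <<'E'
from h import *
p,d,c=shot("wrist","w9");W=lid(p,d,c);H=hsv(p)
k=(H[...,2]<55)&(W[...,1]>30)&(W[...,1]<100)&(W[...,2]>115)&(W[...,2]<160)&(abs(W[...,0])<30)
P=W[k];print('knob',len(P),np.percentile(P,3,0).round(1),np.percentile(P,97,0).round(1))
g=(H[...,1]<70)&(H[...,2]>70)&(abs(W[...,0])<22)&(W[...,2]>95)&(W[...,2]<140)
for lo in range(50,132,8):
    q=W[g&(W[...,1]>=lo)&(W[...,1]<lo+8)]
    if len(q)>5: print(lo,len(q),'z',np.percentile(q[:,2],[10,50,90]).round(1))
go((*1000*C,300,8.55))
E
```

```text
time_s: 36.65
position: [0.5855, -0.0309, 0.1296]
orientation: [0.652, 0.758, -0.0, -0.002]
contact_force: [-0.5, 0.6, -0.3]
width: 0.0512
time_s: 37.35
position: [0.5922, -0.0709, 0.2997]
orientation: [0.653, 0.758, 0.0, -0.001]
contact_force: [0.4, -0.3, -0.2]
width: 0.0511
lid (array([-1.2,  0.1]), array([223.9, 102.9]), 89.9) ztop 102.1 tilt [ 0.0004 -0.0006] handle (array([-0.7, 33.1]), array([77.6, 69.2]), 89.9)
knob 568 [-12.1  55.7 146.8] [ 11.4  71.9 153.8]
66 66 z [117.6 119.1 120.4]
74 107 z [116.2 117.9 119.2]
82 377 z [115.2 116.3 117.5]
90 157 z [113.3 114.8 116.3]
98 212 z [111.5 113.7 116.6]
106 169 z [109.3 111.2 116.2]
114 309 z [108.6 110.2 111.6]
122 280 z [108.3 110.  111.4]
now [592.  -70.5 298.7] yaw 98.56 t 37.4 w 51.1 F [ 0.4 -0.1 -1.2]
(np.float64(594.5), np.float64(-86.2), 300, 8.55) -> [-15.9, 0.1, -1.4] [-0.005, 0.0, 1.571]
```

View pics/w9.png

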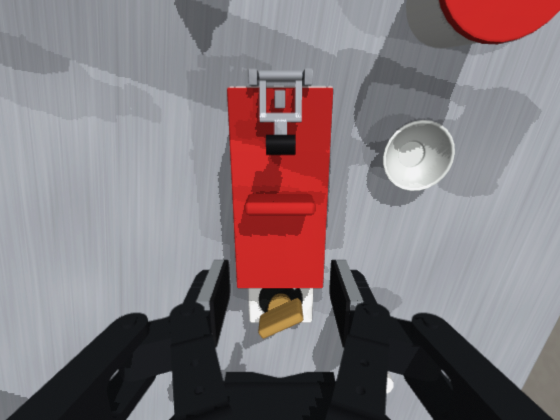

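The hasp is not fully closed: the knob top is at 154 mm instead of 139, so about 2.93 rad, because the knob slipped in the grip. I'll press it down with closed fingers.

```bash
python3 -m handwheel '[[-1,42,0,0,0,0,0],[-1,42,0,40,0,0,0],[-1,42,0,80,0,0,0],[-1,42,0,110,0,0,0],[-1,42,0,122,0,0,0],[-1,42,0,128,0,0,0],[-1,42,0,132,0,0,0],[-1,42,0,136,0,0,0],[-1,42,0,139,0,0,0],[-1,42,0,142,0,0,0]]'
python3 -m handwheel '[[-1,0,0,1,0,0,0],[-1,0,0,2,0,0,0],[-1,0,0,2,0,0,0]]'
python3 -c "
from h import *
s=get_state();print(tocar(s['position']),s['contact_force'].round(1),s['width'])"
```

```text
time_s: 38.4
position: [0.5863, -0.0294, 0.1595]
orientation: [0.653, 0.758, 0.001, -0.0]
contact_force: [-0.4, -0.8, 0.2]
width: -0.0002
time_s: 38.7
position: [0.5857, -0.0291, 0.1563]
orientation: [0.652, 0.758, 0.0, -0.001]
contact_force: [-0.5, -1.0, 0.0]
width: -0.0002
[ -0.20664156  57.73488464 156.31409427] [-0.5 -1.   0. ] -0.0002284918308770734
```

```bash
python3 -m handwheel '[[-1,0,0,2,0,0,0],[-1,0,0,3,0,0,0],[-1,0,0,4,0,0,0],[-1,0,0,4,0,0,0]]'
python3 -c "
from h import *
s=get_state();print(tocar(s['position']),s['contact_force'].round(1),s['width'])"
```

```text
time_s: 39.1
position: [0.586, -0.0292, 0.1557]
orientation: [0.652, 0.758, 0.001, 0.0]
contact_force: [-4.8, 0.4, 12.5]
width: -0.0002
[5.59845701e-02 5.76454111e+01 1.55674535e+02] [-4.8  0.4 12.5] -0.00020950208165357727
```

The hasp is at its stop: the TCP reached 155.7 mm against the 156 predicted, with 12 N. Next I go over to look at the plug.

```bash
python3 -m handwheel '[[-1,0,0,-40,0,0,0],[-1,-30,0,-80,0,0,0],[-1,-80,0,-110,0,0,0],[-1,-130,0,-110,0,0,0],[-0.3,-180,0,-110,0,0,0],[-0.3,-230,0,-110,0,0,0],[-0.3,-280,0,-110,0,0,0],[-0.3,-280,0,-110,0,0,0],[-0.3,-280,0,-110,0,0,0],[-0.3,-280,0,-110,0,0,0]]'
python3 - <<'E'
from h import *
p,d,c=shot("wrist","w10");W=lid(p,d,c);H=hsv(p)
np.savez("pics/w10.npz",p=p,d=d,**{k:np.array(v) for k,v in c.items()})
k=(H[...,2]<55)&(W[...,1]>30)&(W[...,1]<100)&(W[...,2]>115)&(W[...,2]<160)&(abs(W[...,0])<30)
P=W[k];print('knob',len(P),np.percentile(P,3,0).round(1),np.percentile(P,97,0).round(1)) if k.sum() else 0
m=mask(p,'brass')&(W[...,2]>107)&(W[...,1]<-110)&(W[...,1]>-215)&(abs(W[...,0])<50);P=W[m];print('wing carr',rect(P/1000),P[:,2].max(),np.argwhere(m).mean(0))
go((620,-246,150,37.5))
m=(H[...,2]<50)&(abs(W[...,2]-60)<8)&(np.hypot(W[...,0],W[...,1]+161)<45);P=W[m]
print('collar',m.sum(),cv2.minEnclosingCircle(P[:,:2].astype(np.float32)),np.median(P[:,2]))
r,cc=np.argwhere(m).mean(0).astype(int);s=60;cr=p[max(r-s,0):r+s,cc-s:cc+s,::-1];print(r,cc)
cv2.imwrite("pics/c3.png",cv2.resize(cr,None,fx=5,fy=5,interpolation=cv2.INTER_CUBIC))
E
```

```text
time_s: 40.1
position: [0.6276, -0.3052, 0.2619]
orientation: [0.652, 0.758, 0.0, -0.001]
contact_force: [-0.8, 0.9, 0.6]
width: 0.0297
lid (array([ -1.3, -87.1]), array([103.1,  50.7]), -0.0) ztop 101.9 tilt [0.0006 0.0053] handle 0
wing carr (array([ 1.000e-01, -1.614e+02]), array([58.3, 14. ]), 28.6) 113.0937544847758 [130.25697786 280.92204042]
now [ 627.8 -304.6  262.5] yaw 98.64 t 40.1 w 29.8 F [0.  0.3 0.2]
(620, -246, 150, 37.5) -> [58.9, 1.2, 112.6] [-0.002, -0.002, 1.067]
collar 1263 ((-0.4375775456428528, -161.3157501220703), 30.07621192932129) 57.02850866309687
123 278
```

View pics/c3.png

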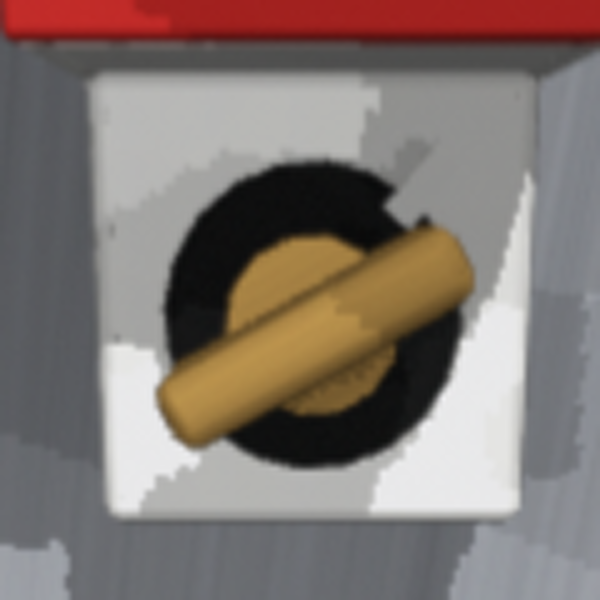

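The pointer is the white wedge at crop (405,212), about 48° in the carrier frame. The wing bar lies at 28.6° in the carrier frame, and the axis is at (0,−161.4). I'll measure the pointer properly and double-check the hasp from the side camera.

```bash
cat >> h.py <<'E'
AX=np.array([-.2,-161.4])
def pointer(p,c,ref=None,rs=(26,27,28,29,30),z=57):
    a=np.arange(0,360,.5);g=cv2.cvtColor(p,cv2.COLOR_RGB2GRAY).astype(np.float32);out=[]
    for r in rs:
        car=AX+r*np.c_[np.cos(np.radians(a)),np.sin(np.radians(a))]
        w=C+(car[:,:1]*ex+car[:,1:]*ey)/1000; w=np.c_[w,np.full(len(a),z/1000)]
        uv=cv2.projectPoints(w,cv2.Rodrigues(np.array(c['R']))[0],np.array(c['t']),np.array(c['K']),np.array(c['dist']))[0].reshape(-1,2).astype(np.float32)
        v=cv2.remap(g,uv[:,:1],uv[:,1:],cv2.INTER_LINEAR).ravel()
        s=cv2.remap(hsv(p)[...,1].astype(np.float32),uv[:,:1],uv[:,1:],cv2.INTER_LINEAR).ravel()
        b=(v>70)&(s<70); lab=np.flatnonzero(np.diff(np.r_[0,b.astype(int),0]))
        out.append((r,[(a[i],a[min(j,720)-1]) for i,j in zip(lab[::2],lab[1::2])]))
    for o in out: print('pointer r',o[0],[tuple(map(float,t)) for t in o[1]])
def haspchk(n="side"):
    p,d,c=shot(n);W=tocar(cloud(p,d,c));H=hsv(p)
    k=(H[...,2]<70)&(W[...,1]>35)&(W[...,1]<90)&(W[...,2]>115)&(W[...,2]<165)&(abs(W[...,0])<25)
    P=W[k];print('knob',n,len(P),np.percentile(P,3,0).round(1),np.percentile(P,97,0).round(1)) if k.sum()>4 else print('no knob',n)
E
python3 - <<'E'
from h import *
z=np.load("pics/w10.npz");pointer(z['p'],z);z=np.load("pics/w7.npz");print('w7');pointer(z['p'],z)
haspchk();haspchk("scene")
E
```

```text
pointer r 26 [(42.5, 56.5)]
pointer r 27 [(41.5, 57.5)]
pointer r 28 [(42.0, 57.0)]
pointer r 29 [(42.0, 57.0)]
pointer r 30 [(4.0, 5.0), (38.5, 38.5), (41.0, 57.5), (94.5, 95.0), (110.5, 112.0), (275.5, 276.0), (289.5, 292.0), (307.0, 312.0), (315.0, 315.5), (321.5, 352.5)]
w7
pointer r 26 [(44.5, 57.0)]
pointer r 27 [(44.0, 57.5)]
pointer r 28 [(42.5, 57.0)]
pointer r 29 [(41.5, 57.5), (313.5, 313.5), (345.0, 345.5)]
pointer r 30 [(41.0, 58.0), (180.0, 180.5), (181.5, 182.5), (184.0, 184.0), (185.5, 189.5), (194.5, 208.5), (274.5, 323.5), (333.5, 358.5)]
knob side 42 [ -7.9  53.9 131.6] [ 10.8  67.9 140.5]
knob scene 91 [ -9.7  47.7 127.8] [ 14.5  61.8 141.3]
```

Hasp is closed (knob top at 140 mm) and the pointer starts at 49.5°. Now I grip the wing.

```bash
python3 -m handwheel '[[-0.3,10,0,0,0,0,0.14],[-0.3,25,0,20,0,0,0.28],[-0.3,40,0,40,0,0,0.42],[-0.3,59,0.5,60,0,0,0.56],[-0.3,59,0.5,80,0,0,0.7],[-0.3,59,0.5,90,0,0,0.84],[-0.3,59,0.5,90,0,0,0.98],[-0.3,59,0.5,90,0,0,1.073],[-0.3,59,0.5,90,0,0,1.073],[-0.3,59,0.5,90,0,0,1.073]]'
python3 -c "
from h import *
go((618.3,-245.8,97,37.15))"
```

```text
time_s: 41.25
position: [0.6193, -0.2467, 0.1727]
orientation: [0.948, 0.32, -0.0, -0.001]
contact_force: [-0.5, -0.1, 0.4]
width: 0.0299
now [ 619.3 -246.7  172.7] yaw 37.29 t 41.2 w 29.9 F [-0.5 -0.1  0.4]
(618.3, -245.8, 97, 37.15) -> [-0.3, -1.2, 75.7] [-0.001, -0.0, 0.002]
```

```bash
python3 -m handwheel '[[-0.3,-0.3,-1,35,0,0,0],[-0.3,-0.3,-1,60,0,0,0],[-0.3,-0.3,-1,75,0,0,0],[-0.3,-0.3,-1,75,0,0,0],[-1,-0.3,-1,75,0,0,0],[-1,-0.3,-1,75,0,0,0],[-1,-0.3,-1,75,0,0,0],[-1,-0.3,-1,75,0,0,0]]' 40
python3 -c "
from h import *
s=get_state();print(s['position'],s['contact_force'].round(1),s['wrist_torque'].round(3),s['width'],yaw(),s['qpos'][5])"
```

```text
time_s: 42.05
position: [0.6185, -0.2468, 0.0984]
orientation: [0.948, 0.318, 0.0, -0.001]
contact_force: [-1.7, 1.8, 2.5]
width: 0.0135
[ 0.61846474 -0.24684447  0.09837622] [-1.7  1.8  2.5] [0.395 0.401 0.047] 0.013531405187942417 37.088301888011955 0.49208572793837185
```

```bash
python3 -m handwheel '[[-1,0,0,0,0,0,0.12],[-1,0,0,0,0,0,0.24],[-1,0,0,0,0,0,0.36],[-1,0,0,0,0,0,0.48],[-1,0,0,0,0,0,0.6],[-1,0,0,0,0,0,0.72],[-1,0,0,0,0,0,0.84],[-1,0,0,0,0,0,0.96],[-1,0,0,0,0,0,1.08],[-1,0,0,0,0,0,1.2]]'
cat >> h.py <<'E'
def chk(name=None):
    s=get_state();print('tcp',tocar(s['position']).round(1),'F',s['contact_force'].round(1),'T',s['wrist_torque'].round(3),'yaw',yaw().round(1),'q6',s['qpos'][5].round(2),'w',s['width'].round(4))
    p,d,c=shot("wrist",name);pointer(p,c,rs=(28,29));return p,d,c
E
python3 -c "
from h import *
chk()"
```

```text
time_s: 43.05
position: [0.6183, -0.2457, 0.0984]
orientation: [0.961, -0.275, -0.001, -0.001]
contact_force: [-3.7, 5.4, 3.5]
width: 0.0131Traceback (most recent call last):
  File "<string>", line 3, in <module>
    chk()
    ~~~^^
  File "h.py", line 78, in chk
    s=get_state();print('tcp',tocar(s['position']).round(1),'F',s['contact_force'].round(1),'T',s['wrist_torque'].round(3),'yaw',yaw().round(1),'q6',s['qpos'][5].round(2),'w',s['width'].round(4))
                                                                                                                                                                               ^^^^^^^^^^^^^^^^
AttributeError: 'float' object has no attribute 'round'
```

```bash
sed -i "s/s\['width'\].round(4)/round(float(s['width']),4)/" h.py; python3 -m handwheel '[[-1,0,0,0,0,0,0.1],[-1,0,0,0,0,0,0.2],[-1,0,0,0,0,0,0.3],[-1,0,0,0,0,0,0.4],[-1,0,0,0,0,0,0.4]]'
python3 -c "
from h import *
chk()"
```

```text
time_s: 43.55
position: [0.6185, -0.2454, 0.0984]
orientation: [0.888, -0.459, -0.001, -0.002]
contact_force: [-1.3, 7.2, 2.4]
width: 0.0136
tcp [ 1.00e-01 -1.61e+02  9.84e+01] F [-1.3  7.2  2.4] T [ 1.206  0.549 -0.019] yaw -54.7 q6 2.1 w 0.0136
pointer r 28 [(42.5, 50.5), (76.5, 90.0), (144.5, 158.0)]
pointer r 29 [(43.0, 50.5), (56.0, 56.0), (77.5, 91.0), (143.5, 157.5)]
```

```bash
python3 -m handwheel '[[-1,0,0,0,0,0,0.08],[-1,0,0,0,0,0,0.16],[-1,0,0,0,0,0,0.24],[-1,0,0,0,0,0,0.32],[-1,0,0,0,0,0,0.4],[-1,0,0,0,0,0,0.4]]'
python3 -c "
from h import *
chk()"
```

```text
time_s: 44.2
position: [0.6188, -0.2452, 0.0984]
orientation: [0.78, -0.626, -0.001, -0.002]
contact_force: [-1.8, 7.1, 3.7]
width: 0.0133
tcp [   0.4 -160.8   98.4] F [-1.8  7.1  3.7] T [ 1.249  0.293 -0.101] yaw -77.6 q6 2.49 w 0.0133
pointer r 28 [(54.0, 66.5), (122.0, 135.0)]
pointer r 29 [(54.5, 67.0), (121.0, 134.0)]
```

Torque is rising, so I release to check the pointer and regrasp half a turn round.

```bash
python3 -m handwheel '[[-0.3,0,0,0,0,0,0],[-0.3,0,0,0,0,0,0],[-0.3,0,0,0,0,0,0],[-0.3,0,0,-40,0,0,0],[-0.3,0,0,-80,0,0,-0.14],[-0.3,0,0,-80,0,0,-0.28],[-0.3,0,0,-80,0,0,-0.42],[-0.3,0,0,-80,0,0,-0.56],[-0.3,0,0,-80,0,0,-0.7],[-0.3,0,0,-80,0,0,-0.84]]'
python3 -m handwheel '[[-0.3,0,0,0,0,0,-0.14],[-0.3,0,0,0,0,0,-0.28],[-0.3,0,0,0,0,0,-0.42],[-0.3,0,0,0,0,0,-0.56],[-0.3,0,0,0,0,0,-0.7],[-0.3,0,0,0,0,0,-0.84],[-0.3,0,0,0,0,0,-0.98],[-0.3,0,0,0,0,0,-1.12],[-0.3,0,0,0,0,0,-1.26],[-0.3,0,0,0,0,0,-1.4]]'
python3 -m handwheel '[[-0.3,0,0,0,0,0,-0.14],[-0.3,0,0,0,0,0,-0.28],[-0.3,-30,0,-20,0,0,-0.42],[-0.3,-60,0,-50,0,0,-0.56],[-0.3,-60,0,-80,0,0,-0.7],[-0.3,-60,0,-80,0,0,-0.84],[-0.3,-60,0,-80,0,0,-0.9],[-0.3,-60,0,-80,0,0,-0.9],[-0.3,-60,0,-80,0,0,-0.9]]'
cat >> h.py <<'E'
def wing(p,d,c):
    W=tocar(cloud(p,d,c));m=mask(p,'brass')&(W[...,2]>107)&(W[...,1]<-110)&(W[...,1]>-215)&(abs(W[...,0])<50)
    r=rect(W[m]/1000);print('wing carr',r,'world yaw',r[2]+8.55)
E
python3 - <<'E'
from h import *
p,d,c=chk("w11");wing(p,d,c)
w=1000*C+ex*AX[0]+ey*AX[1];print(w);go((*w,150,100),(*w,98,100))
E
```

```text
time_s: 45.25
position: [0.6183, -0.2475, 0.1771]
orientation: [0.968, -0.251, -0.001, -0.0]
contact_force: [-0.4, 0.3, 0.4]
width: 0.0298
time_s: 46.25
position: [0.6183, -0.2475, 0.1771]
orientation: [0.902, 0.431, -0.0, -0.001]
contact_force: [-0.6, -0.2, 0.9]
width: 0.0302
time_s: 47.15
position: [0.5804, -0.2939, 0.2568]
orientation: [0.628, 0.779, 0.0, -0.001]
contact_force: [0.1, -0.2, 0.1]
width: 0.0302
tcp [ -44.8 -203.3  256.8] F [ 0.1 -0.2  0.1] T [-0.02  -0.002  0.015] yaw 102.3 q6 -0.74 w 0.0302
pointer r 28 [(42.5, 57.0)]
pointer r 29 [(42.5, 57.0)]
wing carr (array([  -0.5, -161.1]), array([58.4, 13.9]), -86.4) world yaw -77.85000000000001
[ 618.29795353 -245.83601538]
now [ 580.4 -293.8  256.6] yaw 102.28 t 47.2 w 29.6 F [-0.3  0.4 -0.8]
(np.float64(618.2979535312145), np.float64(-245.83601538414246), 150, 100) -> [38.6, 47.4, 106.6] [-0.002, -0.002, 0.04]
(np.float64(618.2979535312145), np.float64(-245.83601538414246), 98, 100) -> [38.5, 47.5, 158.6] [-0.002, -0.002, 0.04]
```

The pointer is unmoved (49.75°) and the wing is at yaw 102.2, turned 2.0 rad so far. I regrip.

```bash
python3 -m handwheel '[[-0.3,38.5,47.2,20,0,0,0],[-0.3,38.5,47.2,60,0,0,0],[-0.3,38.5,47.2,100,0,0,0],[-0.3,38.5,47.2,130,0,0,0],[-0.3,38.5,47.2,158,0,0,0],[-0.3,38.5,47.2,158,0,0,0],[-1,38.5,47.2,158,0,0,0],[-1,38.5,47.2,158,0,0,0],[-1,38.5,47.2,158,0,0,0],[-1,38.5,47.2,158,0,0,0]]' 60
python3 -m handwheel '[[-1,0,0,0,0,0,0.08],[-1,0,0,0,0,0,0.16],[-1,0,0,0,0,0,0.24],[-1,0,0,0,0,0,0.24]]'
python3 -c "
from h import *
chk('w12')"
```

```text
time_s: 48.2
position: [0.6187, -0.2456, 0.1]
orientation: [0.627, 0.779, 0.001, -0.0]
contact_force: [3.3, 0.7, -3.7]
width: 0.0133
time_s: 48.6
position: [0.6187, -0.2456, 0.1]
orientation: [0.716, 0.699, 0.001, -0.0]
contact_force: [4.3, 2.0, -2.9]
width: 0.0128
tcp [   0.3 -161.2  100. ] F [ 4.3  2.  -2.9] T [ 0.269 -0.633  0.109] yaw 88.6 q6 -0.41 w 0.0128
pointer r 28 [(39.5, 53.0), (216.0, 233.5), (284.0, 301.5)]
pointer r 29 [(40.0, 53.5), (217.0, 234.0), (283.5, 300.5)]
```

The pointer has begun to move (about 3°). I continue in small steps.

```bash
python3 -m handwheel '[[-1,0,0,0,0,0,0.06],[-1,0,0,0,0,0,0.12],[-1,0,0,0,0,0,0.18],[-1,0,0,0,0,0,0.18]]'
python3 -c "
from h import *
chk('w13')"
```

```text
time_s: 49.05
position: [0.6188, -0.2455, 0.1]
orientation: [0.775, 0.632, 0.001, -0.0]
contact_force: [5.1, 2.4, -2.2]
width: 0.0128
tcp [   0.3 -161.2  100. ] F [ 5.1  2.4 -2.2] T [ 0.429 -0.788  0.097] yaw 78.4 q6 -0.23 w 0.0128
pointer r 28 [(29.5, 35.5), (42.5, 43.0), (205.5, 223.0), (274.0, 291.0)]
pointer r 29 [(29.5, 39.0), (40.5, 43.5), (207.0, 223.5), (273.0, 290.0)]
```

```bash
python3 -m handwheel '[[-1,0,0,0,0,0,0.05],[-1,0,0,0,0,0,0.1],[-1,0,0,0,0,0,0.155],[-1,0,0,0,0,0,0.155]]'
python3 -c "
from h import *
chk()"
python3 -m handwheel '[[-0.3,0,0,0,0,0,0],[-0.3,0,0,0,0,0,0],[-0.3,0,0,0,0,0,0],[-0.3,0,0,-40,0,0,0],[-0.3,0,0,-80,0,0,0],[-0.3,-40,0,-130,0,0,0],[-0.3,-60,0,-150,0,0,0],[-0.3,-60,0,-150,0,0,0],[-0.3,-60,0,-150,0,0,0]]'
python3 - <<'E'
from h import *
p,d,c=chk("w14");wing(p,d,c);lid(p,d,c);haspchk();haspchk("scene")
E
```

```text
time_s: 49.5
position: [0.6188, -0.2455, 0.0999]
orientation: [0.821, 0.57, 0.001, -0.0]
contact_force: [5.1, 2.1, -1.4]
width: 0.0132
tcp [   0.4 -161.1   99.9] F [ 5.1  2.1 -1.4] T [ 0.511 -0.857  0.137] yaw 69.5 q6 -0.07 w 0.0132
pointer r 28 [(26.5, 33.0), (196.5, 214.5), (265.0, 282.0)]
pointer r 29 [(23.0, 24.5), (28.5, 35.0), (198.0, 215.0), (264.5, 281.0)]
time_s: 50.45
position: [0.597, -0.3031, 0.25]
orientation: [0.822, 0.569, 0.0, -0.0]
contact_force: [0.3, 0.5, 0.0]
width: 0.0295
tcp [ -29.8 -214.8  250. ] F [0.3 0.5 0. ] T [ 0.026 -0.011 -0.053] yaw 69.4 q6 -0.16 w 0.0295
pointer r 28 [(21.0, 34.0)]
pointer r 29 [(21.0, 34.0)]
wing carr (array([  -0.2, -160.9]), array([58.1, 13.4]), 61.3) world yaw 69.85
lid (array([ -1.1, -68.8]), array([103.1,  87.8]), -0.0) ztop 101.9 tilt [0.0003 0.0001] handle 0
knob side 43 [ -7.9  53.3 130.6] [ 10.8  65.5 140.8]
knob scene 92 [-10.2  47.6 127.3] [ 14.9  62.6 142.1]
```

View pics/w14.png

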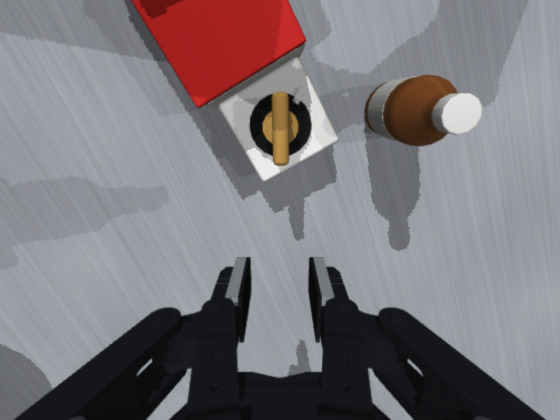

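The pointer went from 49.6° to 27.5°, so it was dragged 22°. The gripper is clear, the lid is flat and the hasp is closed, so I hand in.

```bash
python3 -c "
from plant import hand_in,get_state
print(get_state()['time_s'],hand_in())"
```

```text
the job is handed in; nothing more can be done
50.6 None
```

The carrier is packed and the job is handed in at 50.6 s. Hand-in gives no verdict, so what follows is from my own last measurements.

- **Plates:** Three were out: 18, 24 and 36 mm. I stood each in slot 1, 2 and 4; the 30 mm plate was not there. Seen before the lid went on, all were fully down and upright (tops about 86 mm, 85 expected), within about 1 mm across the slot.
- **Lid:** It is home with its catch at the hasp end. Its top is level at 102 mm, about 1.3 mm off centre in x and 0.1 mm in y.
- **Hasp:** It is closed. The first swing stopped short at about 2.93 rad because the knob slipped in the grip, so I pressed it down to its stop with shut fingers. The knob top then read 140 to 142 mm, against 139 expected.
- **Plug:** It is snug. I tightened it in two grasps, and the collar pointer turned clockwise from 49.6° to 27.5°, about 22° (15 mm).
- **Other checks:** The gripper was clear of everything at the end. I did not measure the bottle, tub or bowl again, but no move went near them. I saw no sign of anything being knocked aside during the run.

One slip: I repeated a full shift by mistake for one row before gripping the 36 mm plate, which took the last joint to about 2.65 rad, the edge of its range. The arm was in free space and I re-measured before continuing.

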